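# Pack the printing-block set into its fitted tray

### The job

The set is done for today: of the things lying to the left of the tray, put each of the three printing blocks that have handles, handle up, into the bay of the wooden tray that is cut to its foot, so that it sits flat on the felt. Slide the marked gauge stick flat along the tray's front ledge and in under the sprung clip until its end is at the stop. The two flat blocks without handles are still being carved: leave them where they lie.

Things in the scene. Friction and masses are not known exactly. Their poses are not given: they have to be found in the camera images.
- block_square_mid (a point): Dark printing block with a tall round knob on a square foot. Foot 66 x 66 mm, 30 mm high; the knob, up to 40 mm across, rises from its middle to 83 mm above the underside; take it 55 to 75 mm above the underside. Point: its centre, 41.5 mm above the underside; x, y along the foot's sides, z up. 0.1 kg.
- block_wide_mid (a point): Dark printing block with a bar handle, the wider, shorter of the two such. Foot 57 mm (x) by 87 mm (y), 26 mm high; the bar runs along y, up to 40 mm thick (x) and 68 mm long, its top 55 mm above the underside; take it across x, 35 to 50 mm above the underside. Point: its centre, 27.5 mm above the underside; z up. 0.1 kg.
- block_long_mid (a point): Dark printing block with a bar handle, the narrow, longer of the two such. Foot 42 mm (x) by 112 mm (y), 26 mm high; the bar runs along y, up to 32 mm thick (x) and 88 mm long, its top 55 mm above the underside; take it across x, 35 to 50 mm above the underside. Point: its centre, 27.5 mm above the underside; z up. 0.1 kg.
- stick_mid (a point): Gauge stick: a flat pale wooden strip with dark division marks on its upper face, 24 mm wide (x), 120 mm long (y), 9 mm thick, both ends alike. The point is at its centre, 4.5 mm above the underside. Take it across its width at the middle. 0.03 kg.
- flat_long_mid (a point): Flat dark block without a handle, carved face up, 47 mm (x) by 97 mm (y), 24 mm high; point at its centre, 12 mm above the underside. Still being carved: it stays where it lies.
- flat_wide_mid (a point): Flat dark block without a handle, carved face up, 62 mm (x) by 77 mm (y), 28 mm high; point at its centre, 14 mm above the underside. Still being carved: it stays where it lies.
- bay_square: Square bay of the tray: pale wooden frame, 84 mm (x) by 130 mm (y), grey felt floor, recess 76 x 76 mm in its middle. The tray is fixed to the bench; its three such frames stand side by side in changing order. Origin: centre of the frame's underside, 5 mm above the bench; floor 4 mm and rim 22 mm above the origin. z up.
- bay_wide: The tray's bay for the wider bar-handled block: frame 84 mm (x) by 130 mm (y), recess 67 mm (x) by 97 mm (y) in its middle. Origin: centre of the frame's underside, 5 mm above the bench; felt floor 4 mm and rim 22 mm above the origin. z up.
- bay_long: The tray's bay for the narrow bar-handled block: frame 84 mm (x) by 130 mm (y), recess 52 mm (x) by 122 mm (y) in its middle. Origin: centre of the frame's underside, 5 mm above the bench; felt floor 4 mm and rim 22 mm above the origin. z up.
- stick_home (a point): Home of the stick's centre on the tray's front ledge (54 mm wide, top 27 mm above the bench, point 4.5 mm above it). x to the bays, y along ledge and stick. A 30 mm wide sprung steel leaf covers y -86 to -24 mm: knee at -46, 5 mm above the ledge, lip flared up to 15 mm at -24. The stick, flat, slid to -y lifts it (push of 4 to 15 N, friction included) and meets a stop at -62.
Mind the look-alikes: they are no part of the job. What is shaped like the part that bears block_wide_mid but blue is not meant.

How it is judged (in metres and radians):
At the end, for the whole second after the job is handed in: Each handled block upright (0.06 rad) in its own bay, down on the felt (2.5 mm), within 12 mm of the bay's centre; the stick flat on the ledge, along it (0.2 rad), centre within 7 mm along and 10 mm across of its home under the clip; both flat blocks moved less than 25 mm (horizontal distance between block_square_mid and bay_square below 0.012 m and z of block_square_mid in the frame of bay_square below 0.0485 m and angle between each of block_square_mid, block_wide_mid, block_long_mid, stick_mid's own z axis and vertical below 0.06 rad and horizontal distance between block_wide_mid and bay_wide below 0.012 m and z of block_wide_mid in the frame of bay_wide below 0.0345 m and horizontal distance between block_long_mid and bay_long below 0.012 m and z of block_long_mid in the frame of bay_long below 0.0345 m and y of stick_mid in the frame of stick_home between -0.007 and 0.007 m and x of stick_mid in the frame of stick_home between -0.01 and 0.01 m and z of stick_mid in the frame of stick_home between -0.003 and 0.003 m and angle between the y axis of stick_mid and the y axis of stick_home, either way round below 0.2 rad and distance of each of flat_long_mid, flat_wide_mid from where it was at the start of the episode below 0.025 m); the robot touches nothing.
It also fails if it takes over 99 s, if anything falls off the work surface, if the arm or the gripper's body presses on something with over 40 N, if the wrist force passes 120 N, or if a joint passes its speed limit or range.

### The arm

A 6-joint arm with a two-finger parallel gripper is mounted at the origin on a cart in front of the work surface, level with it; the furniture and walls round the work are solid. World frame = base frame: x ahead of the robot, y to its left, z up, the work surface at z = 0. Lengths are in mm, angles in rad, forces in N, time in s.
With the tool pointing down it reaches from about 425 to 950 mm from the base axis. Payload 14.7 kg.
Tool frame: the origin (TCP) lies at the very end of the fingers, on their centre line; the grasp point (between the pads) lies robot.hold_point_z behind it (robot.hold_point_z is the distance from the TCP to the grasp point, in mm); z points along the fingers, x is the direction in which the jaws open and shut, and the axes are right-handed (so a half turn about z gives the same grasp; the last joint's range is limited). The gripper opens to 85 mm and grips with 20 to 120 N. Pads are 22 mm wide; open, the fingers measure 114 mm over their backs; the gripper's body (76 mm by 85 mm) begins 54 mm behind the grasp point. The pads swing forward as they close: fully open they stand 13 mm farther back than shut.
Start: joints at [-1.36, 0.48, 1.596, -0, 1.065, -0.047], TCP at [165.737, -628.509, 208.897] pointing down, gripper open.
Joint ranges: [-2.75, 2.75], [-0.82, 2.05], [0.23, 2.67], [-1.56, 4.7], [0.09, 2.69], [-2.92, 2.92]. Speed limits (rad/s): [1.89, 1.89, 2.39, 3.01, 3.01, 3.01].

### API

Orientations are given as a unit quaternion [w, x, y, z].
In Python, from plant import robot, viewer gives the robot as it stands.
- The arm moves only by the tool step_arm, never from a script. Its argument "motion" is a list of rows, each a list of 3 entries, a list of its own where there are three numbers: the closure, from -1 (fully open) to 1 (shut), so that 0 is half open, then the shift along the world's x, y, z in mm, then the turn about the world's z in rad. A call has 1 to 10 rows; each row shifts and turns the commanded pose from where the row before left it; what a row does not reach is not made up. A row lasts 1/8 s, in which the tool goes at most 62.5 mm and 10.7 degrees, less where a joint would pass 70% of its speed; a pose out of reach is approached as far as the arm can. A call with a gripper value outside its range is refused whole. The fingers move at their own pace and stop on an object; "grip_force" is the grip in N (left out, the last holds). Time passes only in rows, so rows that do not move let the fingers close. It gives the time, the measured TCP pose, the force and the opening at its end, in the units of the state.
- robot.state(): the state, without advancing time (a new reading comes with each control period).
- viewer.snapshot(name): name is "scene" or "top" or "wrist"; returns a dict with "frame" (480x640x3 uint8, red, green, blue), "fx", "fy", "cx", "cy" (pixels), "origin" and "rotation" of the camera in the world. Camera axes: x right, y up, looking along -z (the intrinsics and any distortion apply to the point x, -y, -z); pixel columns grow to the right and rows downward; lengths in mm; the calibration is good to about 2 mm. The wrist camera is an equidistant fisheye: a pixel r from the principal point sees the ray r / f radians off the axis. A picture is of the moment at which its call begins. There is no depth.
- robot.close_job(): hands the job in, once; it reports no verdict.
The state is a dict: "t": time; "joints": joint angles; "joint_vel": joint speeds; "tau": joint torques, N m; "tool_pos": TCP position; "tcp_rot": TCP orientation; "ft_force": force on the tool from outside, world axes, zero at the start; "torque": the same for the moment, N m; "finger_gap": opening from 0.0 (shut) to 1.0 (fully open).
Only numpy, scipy, OpenCV 4.12 (cv2) and the standard library are available. Lean on these libraries where they do the work, as an engineer would, in place of code of your own. Each camera call takes 0.05 s, during which the arm holds its last target.

## Working session

There is one attempt and no reset: what is moved stays moved. The work goes in short steps, Python scripts to look and compute and a tool call to move; the robot and the scene stay as the last step left them, time stands still between calls to the robot, and variables do not carry over. Pictures are saved under pics/ and viewed, and the job is handed in when it is done.

Besides the shell and the picture viewer there is one more tool, called after "Emit:" as name(argument=value, ...), one argument or row to a line, values as JSON. step_arm: Moves the arm, as the interface text tells. Its arguments: {"type":"object","properties":{"motion":{"type":"array"},"grip_force":{"type":"number"}},"required":["motion"]}

```bash
ls; mkdir -p pics; python3 - <<'E'
from plant import robot, viewer
import cv2
print(robot.state(), robot.hold_point_z)
for n in ["scene","top","wrist"]:
    s=viewer.snapshot(n); cv2.imwrite(f"pics/{n}0.png",s["frame"][:,:,::-1])
    print(n,{k:v for k,v in s.items() if k!="frame"})
E
```

```text
pics
{'t': 0.0, 'joints': array([-1.35960203e+00,  4.80869359e-01,  1.59687783e+00,  2.85657710e-05,
        1.06509803e+00, -4.65913352e-02]), 'joint_vel': array([ 8.30789894e-04, -1.29322802e-03,  4.33476918e-04, -8.10018978e-04,
        1.26499413e-03, -4.89563392e-05]), 'tau': array([ 8.70554777e-05, -9.50657129e+01, -4.30187488e+01, -1.80801403e-04,
        1.22878561e-02,  6.99202616e-06]), 'tool_pos': array([ 165.65257452, -628.07570134,  208.2465865 ]), 'tcp_rot': array([-4.14472785e-04,  7.92125650e-01, -6.10357733e-01, -4.69679872e-04]), 'ft_force': array([ 0.53418666, -0.5790234 , -0.57793863]), 'torque': array([-0.00673993,  0.00605986, -0.02735469]), 'finger_gap': 1.00099126586818} 18.700000000000003
scene {'fx': 586.5566681673694, 'fy': 586.5566681673694, 'cx': 319.2062427238542, 'cy': 239.0841408299661, 'origin': array([-666.23042406, -912.92940325,  859.82723924]), 'rotation': array([ 0.75184239,  0.44233209, -0.2486162 , -0.42102888])}
top {'fx': 452.97211070188257, 'fy': 452.97211070188257, 'cx': 312.446476584437, 'cy': 248.35022185360637, 'origin': array([ 493.37591083, -166.96231804, 1086.38098576]), 'rotation': array([-0.6956764 , -0.02898888,  0.02988778,  0.71714762])}
wrist {'fx': 371.64829954431775, 'fy': 371.64829954431775, 'cx': 319.8320208772074, 'cy': 241.76111386341728, 'origin': array([ 243.32499632, -606.92286771,  372.83542149]), 'rotation': array([ 0.78247634, -0.12543134,  0.09680395, -0.60218498])}
```

View pics/top0.png

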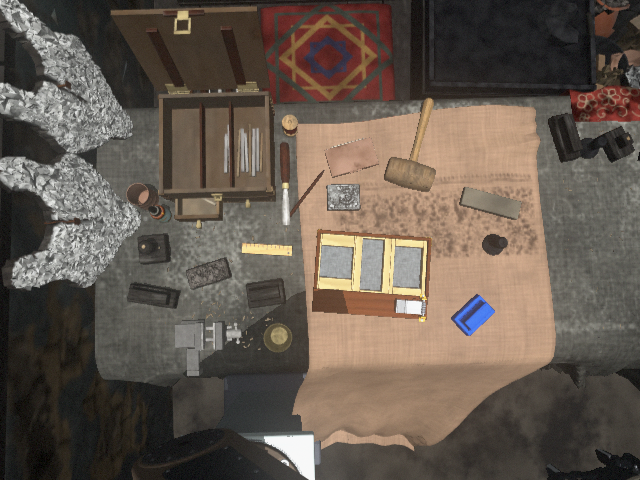

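View pics/scene0.png

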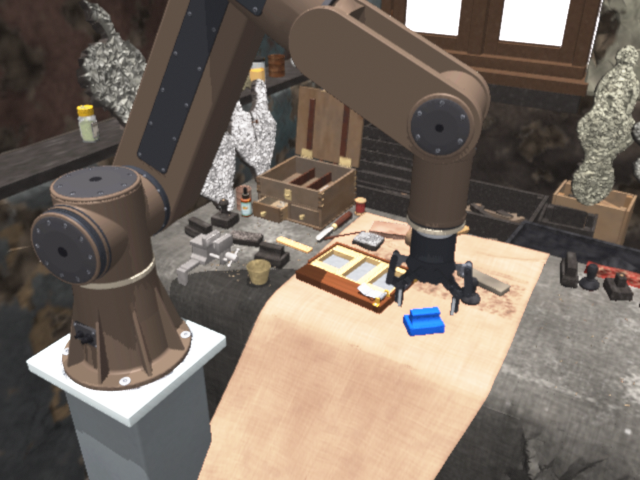

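View pics/wrist0.png

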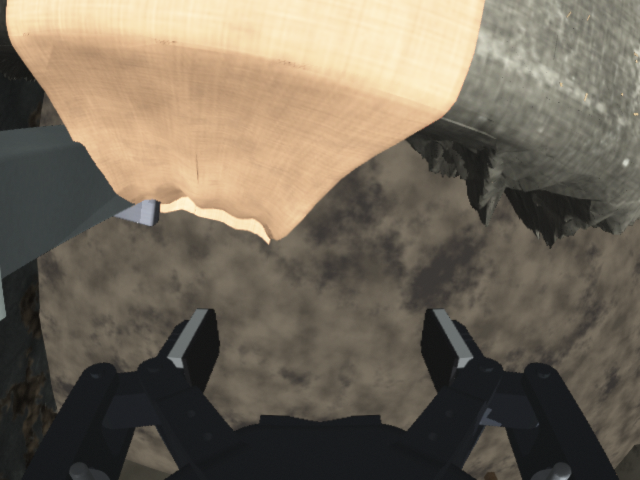

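```bash
python3 - <<'E'
import cv2
im=cv2.imread("pics/top0.png")
cv2.imwrite("pics/cropL.png",cv2.resize(im[170:360,95:315],None,fx=3.6,fy=3.1,interpolation=cv2.INTER_CUBIC)[:, :])
cv2.imwrite("pics/cropR.png",cv2.resize(im[180:340,300:540],None,fx=3.3,fy=3.3,interpolation=cv2.INTER_CUBIC))
E
```

```text
(no output)
```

View pics/cropL.png

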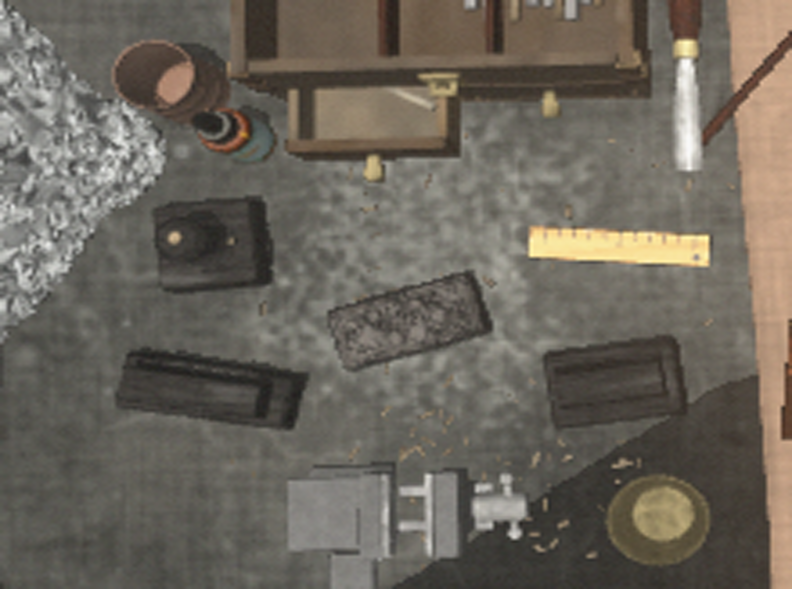

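View pics/cropR.png

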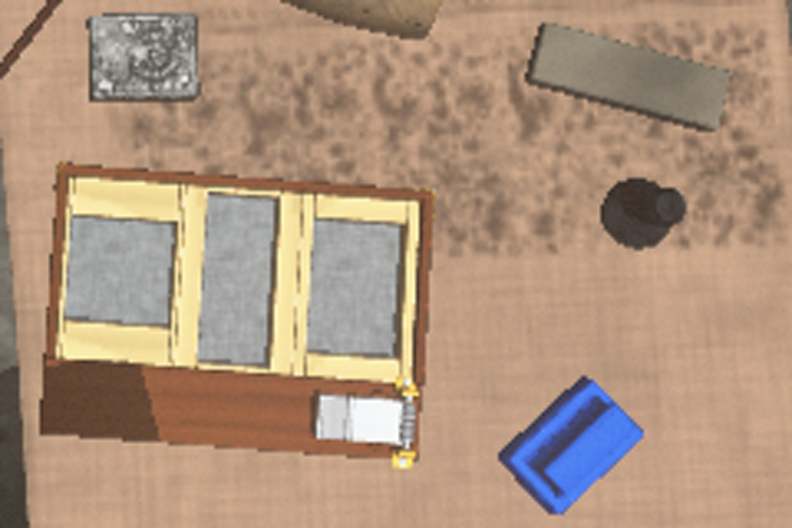

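```bash
cat > h.py <<'E'
import numpy as np, cv2
from scipy.spatial.transform import Rotation as R
def rot(q): return R.from_quat([q[1],q[2],q[3],q[0]]).as_matrix()
def cast(s,uv,z,fish=False):
    uv=np.atleast_2d(np.array(uv,float)); x=(uv[:,0]-s["cx"])/s["fx"]; y=(uv[:,1]-s["cy"])/s["fy"]
    if fish:
        r=np.hypot(x,y); k=np.where(r>1e-9,np.tan(r)/np.maximum(r,1e-9),1); x=x*k;y=y*k
    d=np.c_[x,-y,-np.ones(len(x))]@rot(s["rotation"]).T
    return s["origin"]+d*((z-s["origin"][2])/d[:,2])[:,None]
def proj(s,P,fish=False):
    p=(np.atleast_2d(P)-s["origin"])@rot(s["rotation"]); x=p[:,0]/-p[:,2]; y=-p[:,1]/-p[:,2]
    if fish:
        r=np.hypot(x,y); k=np.arctan(r)/np.maximum(r,1e-9); x=x*k;y=y*k
    return np.c_[s["cx"]+s["fx"]*x,s["cy"]+s["fy"]*y]
E
python3 - <<'E'
from h import *
from plant import robot, viewer
s=viewer.snapshot("top"); np.set_printoptions(suppress=True,precision=1)
for n,uv,z in [("sq knob",(145,246),83),("sq foot",(152,249),30),("long",(153,294),26),("wide",(266,293),26),("flatL",(208,272),24),("stick",(267,249),9),("flatW",(343,197),28),("blue",(473,314),26)]:
    print(n,cast(s,uv,z)[0])
im=s["frame"].astype(np.uint8); hsv=cv2.cvtColor(im,cv2.COLOR_RGB2HSV)
# felt: grey in tray region
m=((hsv[...,1]<40)&(hsv[...,2]>90)).astype(np.uint8)*255
k=np.zeros_like(m);k[235:300,315:430]=255; m&=k
cs,_=cv2.findContours(cv2.morphologyEx(m,cv2.MORPH_OPEN,np.ones((3,3))),cv2.RETR_EXTERNAL,cv2.CHAIN_APPROX_NONE)
for c in cs:
    if cv2.contourArea(c)>200:
        b=cv2.boxPoints(cv2.minAreaRect(c)); w=cast(s,b,9)[:,:2]; print("felt",b.round(1).tolist(),w.mean(0),np.linalg.norm(w-np.roll(w,1,0),axis=1))
# stick
m=((hsv[...,0]>15)&(hsv[...,0]<35)&(hsv[...,1]>60)&(hsv[...,2]>140)).astype(np.uint8)*255
k[:]=0;k[235:265,235:298]=255; m&=k
cs,_=cv2.findContours(m,cv2.RETR_EXTERNAL,cv2.CHAIN_APPROX_NONE)
c=max(cs,key=cv2.contourArea);b=cv2.boxPoints(cv2.minAreaRect(c)); w=cast(s,b,9)[:,:2];print("stick",w,w.mean(0),np.linalg.norm(w-np.roll(w,1,0),axis=1))
E
```

```text
sq knob [593.7 202.5  83. ]
sq foot [591.4 205.7  30. ]
long [486.5 204.8  26. ]
wide [480.8 -58.3  26. ]
flatL [533.9  76.7  24. ]
stick [585.  -61.2   9. ]
flatW [ 701.4 -245.6   28. ]
blue [ 417.7 -537.5   26. ]
felt [[392.29998779296875, 286.0], [394.5, 246.1999969482422], [421.0, 247.6999969482422], [418.79998779296875, 287.5]] [ 532.5 -392.3] [62.6 95.  63.1 95. ]
felt [[319.1000061035156, 276.0], [321.1000061035156, 245.1999969482422], [352.3999938964844, 247.10000610351562], [350.3999938964844, 278.0]] [ 550.1 -224.2] [74.5 73.6 74.9 73.6]
felt [[359.29998779296875, 288.8999938964844], [362.3999938964844, 238.5], [383.0, 239.8000030517578], [380.0, 290.1000061035156]] [ 541.2 -308.3] [ 49.  120.2  49.4 120.1]
stick [[ 577.6   -0.2]
 [ 603.1   -2. ]
 [ 593.3 -120. ]
 [ 567.8 -118. ]] [585.5 -60.1] [118.2  25.5 118.5  25.5]
```

Emit:
step_arm(
  motion=[
    [-1,[40,40,10],0.12],
    [-1,[40,40,10],0.12],
    [-1,[40,40,10],0.12],
    [-1,[40,40,10],0.12],
    [-1,[40,40,10],0.12],
    [-1,[40,40,10],0.12],
    [-1,[40,40,10],0.12],
    [-1,[40,40,10],0.12],
    [-1,[40,40,10],0.12],
    [-1,[40,40,10],0.12],
  ],
)

```text
t: 1.45
tool_pos: [566.8, -227.0, 309.2]
tcp_rot: [0.0, 0.999, -0.054, -0.0]
ft_force: [-0.2, -0.8, 0.7]
finger_gap: 1.002
```

Emit:
step_arm(
  motion=[
    [-1,[-8,50,0],0],
    [-1,[-8,50,0],0],
    [-1,[-8,50,0],0],
    [-1,[-8,50,0],0],
    [-1,[0,40,0],0],
    [-1,[0,0,0],0],
  ],
)

```text
t: 2.2
tool_pos: [533.4, 13.9, 308.9]
tcp_rot: [-0.0, 0.998, -0.055, -0.0]
ft_force: [-0.6, -0.4, 0.1]
finger_gap: 1.0
```

```bash
cat >> h.py <<'E'
from plant import robot, viewer
def shot(n,f):
    s=viewer.snapshot(n); cv2.imwrite(f"pics/{f}.png",s["frame"][:,:,::-1]); return s
def st():
    s=robot.state(); M=rot(s["tcp_rot"]); print("t",round(s["t"],2),"tcp",s["tool_pos"].round(1),"yaw",round(float(np.arctan2(M[1,0],M[0,0])),3),"F",s["ft_force"].round(1),"gap",round(s["finger_gap"],3),"j",s["joints"].round(2)); return s
np.set_printoptions(suppress=True,precision=1)
E
python3 - <<'E'
from h import *
import pickle
st(); s=shot("wrist","w1"); pickle.dump(s,open("w1.pkl","wb")); print(s["origin"],rot(s["rotation"]))
E
```

```text
t 2.2 tcp [533.4  13.9 308.9] yaw -0.11 F [-0.6 -0.4  0.1] gap 1.0 j [-0.   0.2  1.7  0.   1.2  0.1]
[542.4  94.4 473.5] [[ 1.   0.1  0. ]
 [-0.1  0.9  0.3]
 [-0.  -0.3  0.9]]
```

View pics/w1.png

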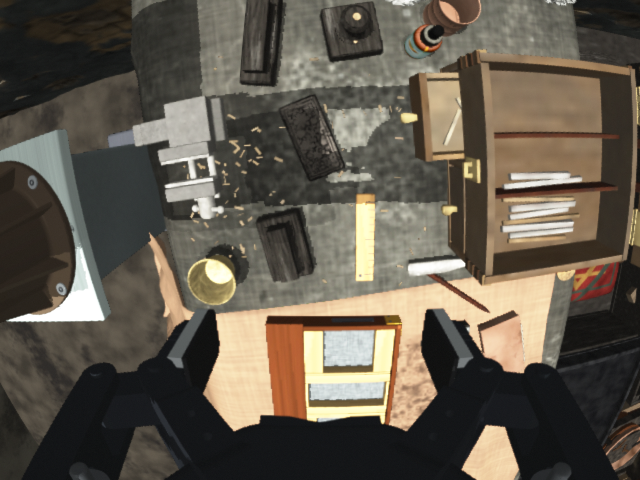

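```bash
python3 - <<'E'
import cv2
im=cv2.imread("pics/w1.png")
cv2.imwrite("pics/w1a.png",cv2.resize(im[170:310,180:390],None,fx=3.8,fy=3.8,interpolation=cv2.INTER_CUBIC))
cv2.imwrite("pics/w1b.png",cv2.resize(im[0:100,220:400],None,fx=4.4,fy=4.4,interpolation=cv2.INTER_CUBIC))
E
```

```text
(no output)
```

View pics/w1a.png

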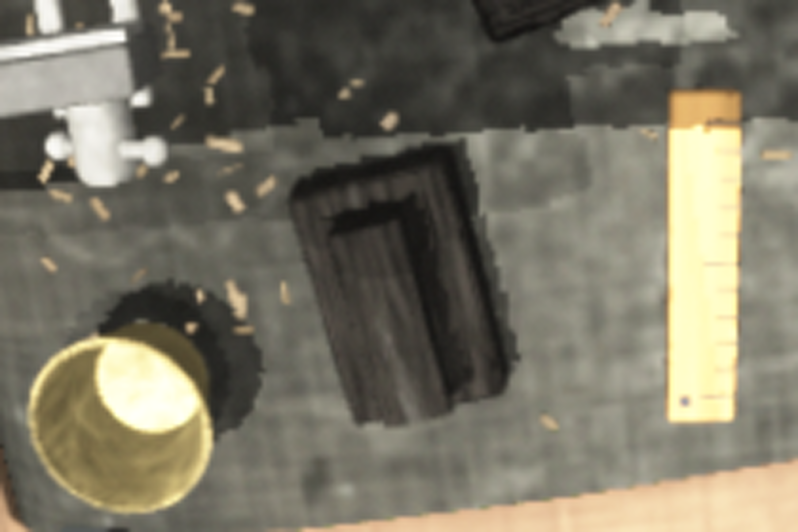

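View pics/w1b.png

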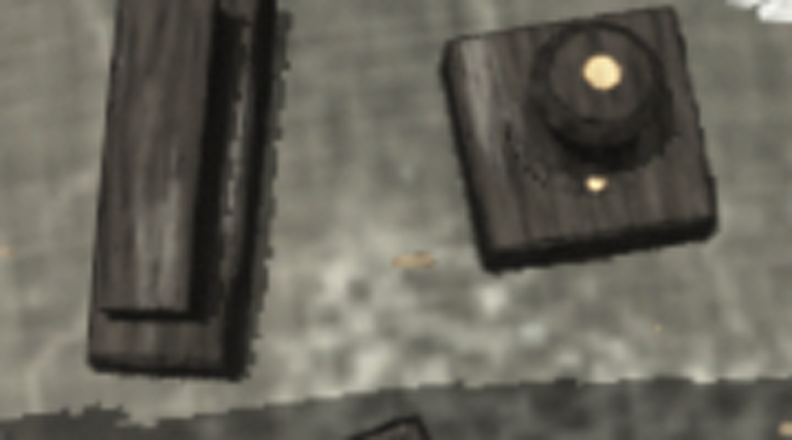

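```bash
python3 - <<'E'
from h import *
import pickle
s=pickle.load(open("w1.pkl","rb"))
def q(n,pts,f,o,z,):
    w=cast(s,np.array(pts)/f+np.array(o),z,True)[:,:2]; print(n,w.tolist(),"c",w.mean(0),"len",np.linalg.norm(w-np.roll(w,-1,0),axis=1))
q("widebar",[(333,230),(402,215),(452,410),(357,422)],3.8,(180,170),55)
q("widefoot0",[(293,185),(462,145),(517,365)],3.8,(180,170),0)
q("stick",[(670,92),(741,92),(736,421),(667,421)],3.8,(180,170),9)
q("sqfoot30",[(447,45),(672,8),(716,222),(492,252)],4.4,(220,0),30)
q("knobtop",[(602,72)],4.4,(220,0),83)
q("longend55",[(192,312),(103,312)],4.4,(220,0),55)
q("longfoot26",[(240,365),(90,360)],4.4,(220,0),26)
E
```

```text
widebar [[467.32012602483724, -21.857383745418886], [489.4535999795172, -19.463640704649023], [496.5136040191666, -86.16309494893648], [465.02118362673923, -87.24142100987487]] c [479.6 -53.7] len [22.3 67.1 31.5 65.4]
widefoot0 [[445.78496369807743, -19.301788088961615], [506.43143023153345, -11.874924964400947], [516.1508316250386, -94.75104859864476]] c [489.5 -42. ] len [ 61.1  83.4 103.2]
stick [[578.5475154558075, 0.8338209826751353], [602.4991030959185, -1.522253209932984], [593.06104953345, -121.79391420994284], [568.0165931817739, -118.83147036324905]] c [585.5 -60.3] len [ 24.1 120.6  25.2 120.1]
sqfoot30 [[559.3032532027216, 233.06667212023572], [620.8522725760666, 239.50920539441097], [625.3505413736136, 176.493189859386], [564.6462157128688, 172.54841835172462]] c [592.5 205.4] len [61.9 63.2 60.8 60.8]
knobtop [[592.7937956941264, 206.3019637552942]] c [592.8 206.3] len [0.]
longend55 [[486.9639642838373, 162.0373363979022], [464.3299457416904, 165.77150006824644]] c [475.6 163.9] len [22.9 22.9]
longfoot26 [[494.3748216645125, 150.0481460564223], [453.81443253390853, 157.87188706138696]] c [474.1 154. ] len [41.3 41.3]
```

```bash
python3 - <<'E'
from h import *
import pickle
s=pickle.load(open("w1.pkl","rb"))
for z in (40,60):
  print(cast(s,np.array([(30,420),(120,340),(212,420),(120,512),(165,150)])/3.8+[180,170],z,True)[:,:2].tolist())
E
python3 - <<'E'
import cv2
im=cv2.imread("pics/scene0.png")
cv2.imwrite("pics/sc_crop.png",cv2.resize(im[190:330,160:400],None,fx=3.3,fy=3.3,interpolation=cv2.INTER_CUBIC))
E
```

```text
[[345.4866226867199, -82.42192040040442], [385.59886171473187, -56.08874757127242], [412.2376508120634, -88.2263716649511], [370.9554664316054, -120.76357575895597], [413.80963990201445, 6.797245785758747]]
[[354.57312282108114, -74.26575286552136], [392.83465091352906, -49.14754813849257], [418.2443712905085, -79.80239655585751], [378.8668771474498, -110.8383890274595], [419.74383145986434, 10.83699173651307]]
```

View pics/sc_crop.png

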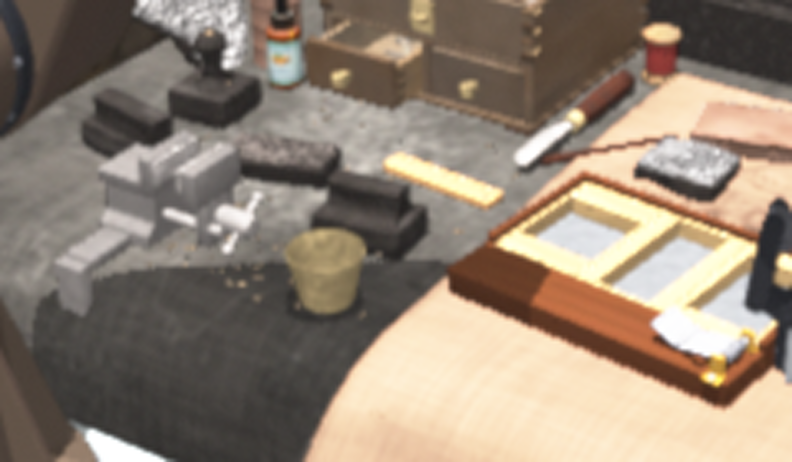

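Emit:
step_arm(
  motion=[
    [-0.4,[-26,-35,-40],0.113],
    [-0.4,[-26,-36,-40],0.113],
    [-0.4,[0,0,-50],0],
    [-0.4,[0,0,-50],0],
    [-0.4,[0,0,0],0],
  ],
  grip_force=40,
)

```text
t: 2.88
tool_pos: [479.2, -60.1, 126.5]
tcp_rot: [-0.001, 0.998, 0.056, -0.003]
ft_force: [0.6, -0.6, 0.2]
finger_gap: 0.699
```

```bash
python3 - <<'E'
from h import *
st(); s=shot("wrist","w2")
E
```

```text
t 2.88 tcp [479.2 -60.1 126.5] yaw 0.112 F [ 0.6 -0.6  0.2] gap 0.699 j [-0.2  0.4  2.  -0.   0.7 -0.3]
```

View pics/w2.png

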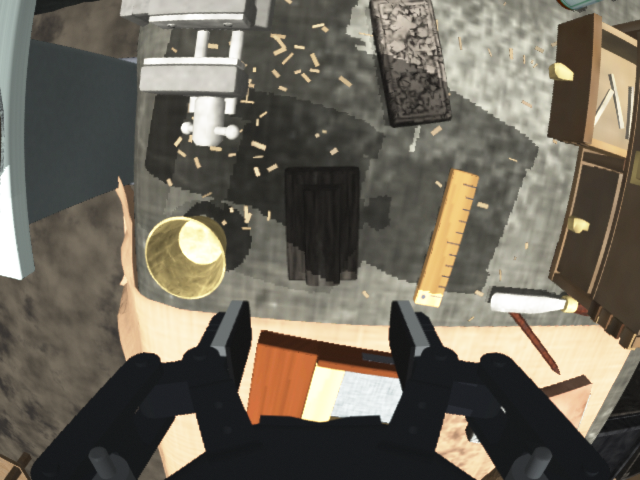

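Emit:
step_arm(
  motion=[
    [-0.4,[0,0,-40],0],
    [-0.4,[0,0,-30],0],
    [-0.4,[0,0,-20],0],
    [-0.4,[0,0,-9],0],
    [-0.4,[0,0,0],0],
  ],
)

```text
t: 3.55
tool_pos: [482.7, -59.8, 30.9]
tcp_rot: [0.0, 0.998, 0.056, 0.001]
ft_force: [-0.2, 1.8, 1.1]
finger_gap: 0.695
```

```bash
python3 - <<'E'
from h import *
st(); s=shot("wrist","w3")
E
```

```text
t 3.55 tcp [482.7 -59.8  30.9] yaw 0.113 F [-0.2  1.8  1.1] gap 0.695 j [-0.2  0.5  2.1 -0.   0.5 -0.3]
```

View pics/w3.png

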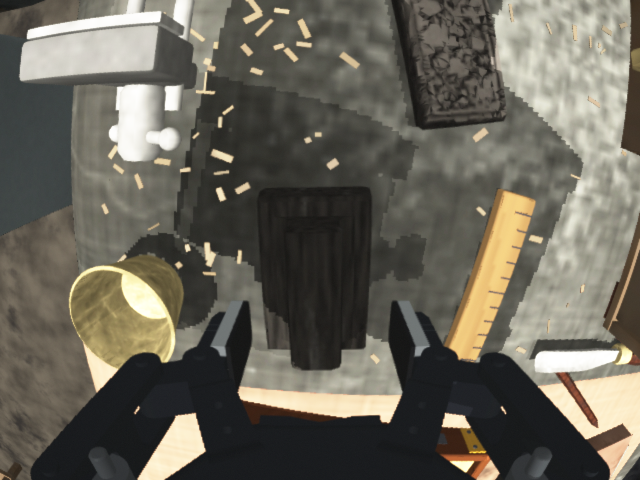

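Emit:
step_arm(
  motion=[
    [-0.4,[0,2,-3],0],
    [1,[0,0,0],0],
    [1,[0,0,0],0],
    [1,[0,0,0],0],
    [1,[0,0,0],0],
  ],
)

```text
t: 4.22
tool_pos: [480.1, -57.6, 27.2]
tcp_rot: [-0.0, 0.998, 0.057, -0.001]
ft_force: [-10.2, -4.6, 17.4]
finger_gap: 0.259
```

```bash
python3 - <<'E'
from h import *
st(); s=shot("wrist","w4")
E
```

```text
t 4.22 tcp [480.1 -57.6  27.2] yaw 0.113 F [-10.2  -4.6  17.4] gap 0.259 j [-0.2  0.5  2.1 -0.   0.5 -0.3]
```

View pics/w4.png

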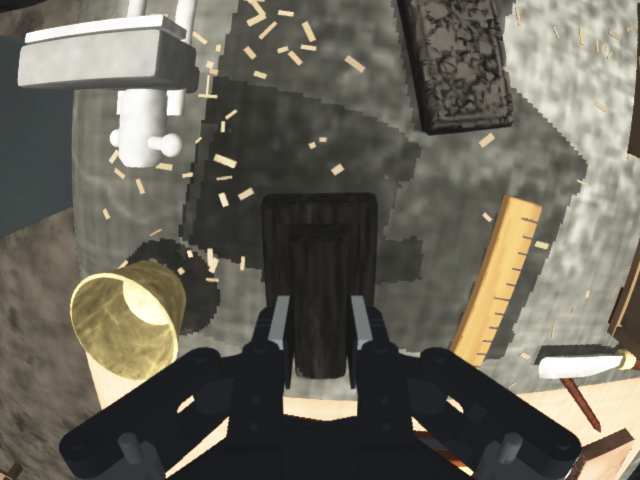

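Emit:
step_arm(
  motion=[
    [1,[0,0,10],0],
    [1,[0,0,40],0],
    [1,[0,0,50],0],
    [1,[0,0,10],0],
  ],
)

```text
t: 4.78
tool_pos: [483.6, -57.8, 140.1]
tcp_rot: [0.001, 0.998, 0.056, 0.003]
ft_force: [0.8, 0.3, -0.7]
finger_gap: 0.255
```

```bash
python3 - <<'E'
from h import *
st(); s=shot("wrist","w5")
E
```

```text
t 4.78 tcp [483.6 -57.8 140.1] yaw 0.113 F [ 0.8  0.3 -0.7] gap 0.255 j [-0.2  0.3  2.   0.   0.8 -0.3]
```

View pics/w5.png

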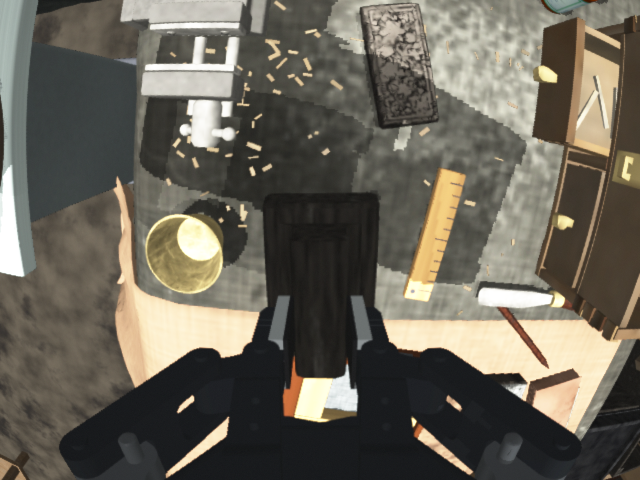

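Emit:
step_arm(
  motion=[
    [1,[8,-50,0],-0.05],
    [1,[8,-50,0],-0.05],
    [1,[8,-50,0],-0.05],
    [1,[8,-50,0],-0.05],
    [1,[8,-50,0],-0.018],
    [1,[8,-50,0],0],
    [1,[1,-33,-10],0],
    [1,[0,0,-30],0],
    [1,[0,0,0],0],
  ],
)

```text
t: 5.95
tool_pos: [528.6, -389.2, 93.5]
tcp_rot: [-0.002, 0.999, -0.053, -0.002]
ft_force: [-0.1, 0.1, -0.5]
finger_gap: 0.254
```

```bash
python3 - <<'E'
from h import *
st(); s=shot("wrist","w6"); shot("top","t6")
t=cv2.imread("pics/t6.png"); cv2.imwrite("pics/t6c.png",cv2.resize(t[190:350,290:490],None,fx=3.7,fy=3.7,interpolation=cv2.INTER_CUBIC))
E
```

```text
t 5.95 tcp [ 528.6 -389.2   93.5] yaw -0.106 F [-0.1  0.1 -0.5] gap 0.254 j [-0.7  0.6  1.7  0.   0.9 -0.6]
```

View pics/w6.png

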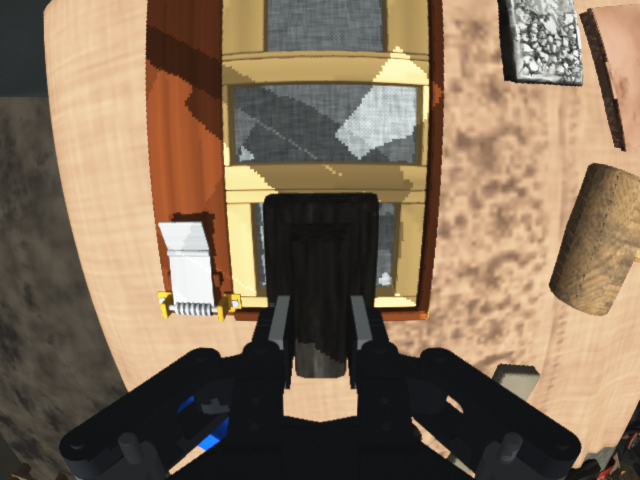

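View pics/t6c.png

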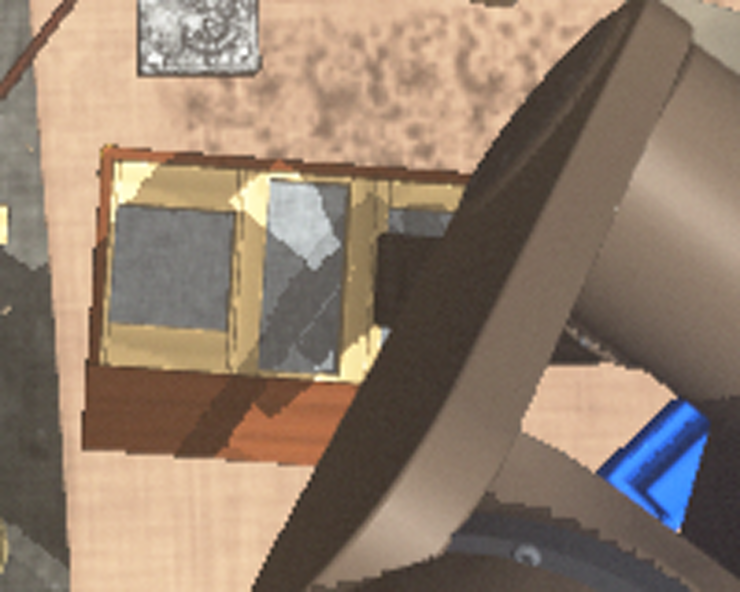

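Emit:
step_arm(
  motion=[
    [1,[0,0,10],-0.175],
    [1,[0,0,0],-0.175],
    [1,[0,0,0],-0.175],
    [1,[0,0,0],-0.175],
    [1,[0,0,0],-0.175],
    [1,[0,0,0],-0.175],
    [1,[0,0,0],-0.175],
    [1,[0,0,0],-0.175],
    [1,[0,0,0],-0.17],
    [1,[3,0,0],0],
  ],
)

```text
t: 7.3
tool_pos: [534.3, -390.4, 108.1]
tcp_rot: [0.0, -0.67, 0.743, -0.001]
ft_force: [0.3, -0.2, -2.1]
finger_gap: 0.258
```

```bash
python3 - <<'E'
from h import *
import pickle
st(); s=shot("wrist","w7");pickle.dump(s,open("w7.pkl","wb"));
E
```

```text
t 7.3 tcp [ 534.3 -390.4  108.1] yaw -1.674 F [ 0.3 -0.2 -2.1] gap 0.258 j [-0.7  0.6  1.7  0.   0.9  1. ]
```

View pics/w7.png

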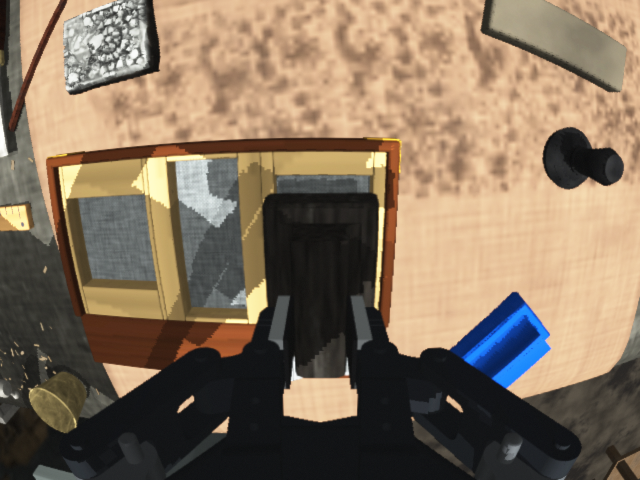

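```bash
python3 - <<'E'
import cv2
im=cv2.imread("pics/w7.png")
cv2.imwrite("pics/w7a.png",cv2.resize(im[130:330,40:410],None,fx=2.15,fy=2.15*1.3,interpolation=cv2.INTER_CUBIC))
E
```

```text
(no output)
```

View pics/w7a.png

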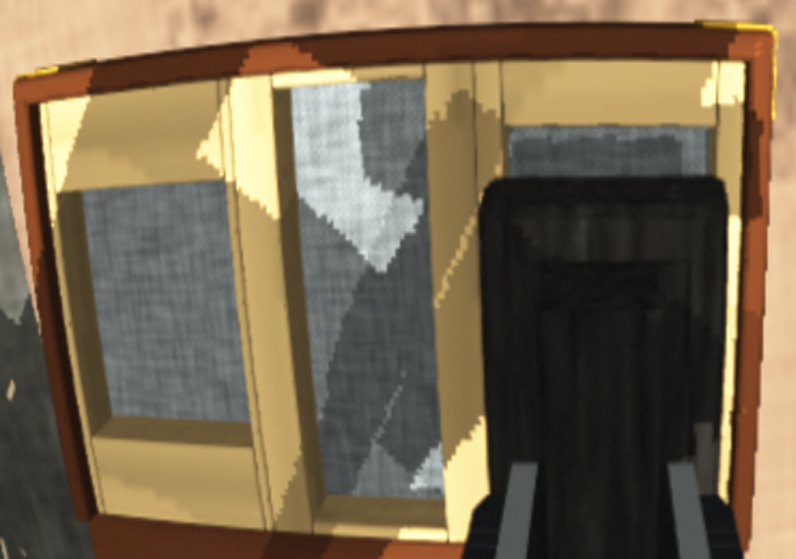

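```bash
python3 - <<'E'
from h import *
import pickle
s=pickle.load(open("w7.pkl","rb")); print(s["origin"])
def q(n,pts,z,crop=True):
    p=np.array(pts,float)
    if crop: p=p/[2.15,2.15*1.3]+[40,130]
    w=cast(s,p,z,True)[:,:2]; print(n,w.round(1).tolist(),"c",w.mean(0),"len",np.linalg.norm(w-np.roll(w,-1,0),axis=1))
q("sq",[(58,192),(228,180),(253,446),(92,436)],27)
q("long",[(273,88),(424,78),(445,525),(316,525)],27)
q("widetop",[(505,126),(714,126)],27)
q("sqfelt",[(85,190),(228,182),(250,422),(112,415)],9)
q("longfelt",[(292,88),(424,80),(442,498),(325,493)],9)
q("widefeltTop",[(510,127),(708,127)],9)
q("foot",[(481,183),(724,183)],108.1-1.2)
q("frame",[(40,102),(745,62)],27)
E
```

```text
[ 614.  -397.5  272.6]
sq [[590.2, -193.4], [582.5, -268.5], [507.6, -259.4], [515.0, -185.1]] c [ 548.8 -226.6] len [75.5 75.4 74.7 75.6]
long [[603.2, -289.8], [598.1, -340.8], [478.4, -327.8], [481.4, -278.3]] c [ 540.3 -309.2] len [ 51.3 120.4  49.6 122.4]
widetop [[583.4, -364.6], [576.9, -429.2]] c [ 580.2 -396.9] len [64.9 64.9]
sqfelt [[586.9, -192.9], [579.6, -258.9], [507.7, -250.2], [514.4, -183.5]] c [ 547.1 -221.4] len [66.5 72.4 67.  73.1]
longfelt [[601.3, -289.1], [596.5, -336.5], [477.6, -323.3], [482.4, -276.3]] c [ 539.4 -306.3] len [ 47.7 119.7  47.2 119.6]
widefeltTop [[580.7, -363.9], [574.1, -429.5]] c [ 577.4 -396.7] len [65.9 65.9]
foot [[584.6, -369.0], [579.4, -420.3]] c [ 582.  -394.7] len [51.6 51.6]
frame [[617.0, -191.2], [591.5, -440.1]] c [ 604.2 -315.6] len [250.1 250.1]
```

Emit:
step_arm(
  motion=[
    [1,[-2,-1,-25],0],
    [1,[0,0,-25],0],
    [1,[0,0,-8],0],
    [1,[0,0,0],0],
    [1,[0,0,0],0],
  ],
)

```text
t: 7.98
tool_pos: [532.3, -391.9, 49.9]
tcp_rot: [0.0, -0.67, 0.743, -0.001]
ft_force: [-0.1, -0.8, -0.6]
finger_gap: 0.26
```

```bash
python3 - <<'E'
from h import *
st(); s=shot("wrist","w8")
E
```

```text
t 7.97 tcp [ 532.3 -391.9   49.9] yaw -1.674 F [-0.1 -0.8 -0.6] gap 0.26 j [-0.7  0.7  1.7  0.   0.8  1. ]
```

View pics/w8.png

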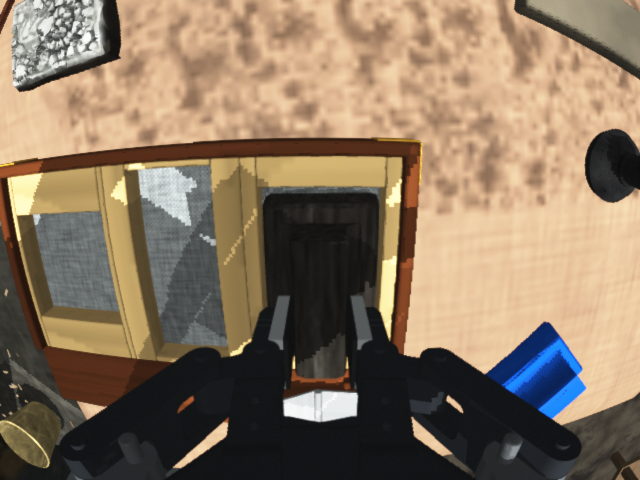

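Emit:
step_arm(
  motion=[
    [1,[0,0,-8],0],
    [1,[0,0,-6],0],
    [1,[0,0,0],0],
    [-0.4,[0,0,0],0],
    [-0.4,[0,0,0],0],
    [-0.4,[0,0,0],0],
  ],
)

```text
t: 8.78
tool_pos: [531.6, -391.4, 34.6]
tcp_rot: [-0.0, -0.669, 0.743, 0.0]
ft_force: [-0.1, -0.8, -0.3]
finger_gap: 0.703
```

Emit:
step_arm(
  motion=[
    [-0.4,[0,0,30],0],
    [-0.4,[0,0,50],0],
    [-0.4,[0,0,50],0],
    [-0.4,[0,0,0],0],
  ],
)

```text
t: 9.28
tool_pos: [533.7, -393.0, 169.0]
tcp_rot: [0.001, -0.669, 0.743, -0.003]
ft_force: [0.3, 0.4, -0.4]
finger_gap: 0.699
```

```bash
python3 - <<'E'
from h import *
st(); s=shot("wrist","w9")
E
```

```text
t 9.28 tcp [ 533.7 -393.   169. ] yaw -1.675 F [ 0.3  0.4 -0.4] gap 0.699 j [-0.7  0.5  1.6  0.   1.   1. ]
```

View pics/w9.png

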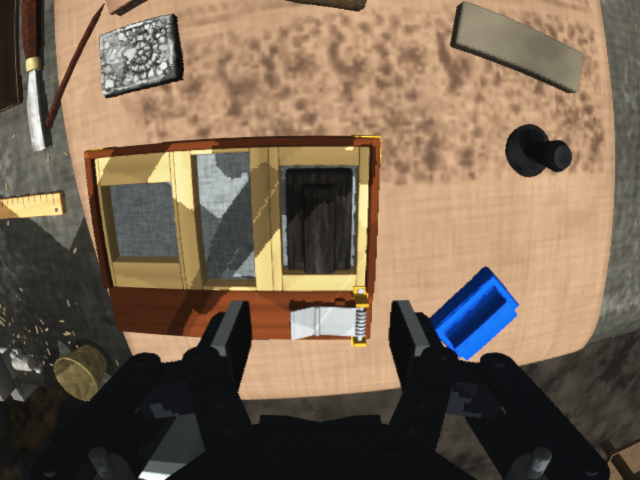

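```bash
python3 - <<'E'
from h import *
import pickle
s=shot("wrist","w9b");pickle.dump(s,open("w9b.pkl","wb"))
im=cv2.imread("pics/w9b.png")
cv2.imwrite("pics/w9c.png",cv2.resize(im[270:370,90:390],None,fx=2.65,fy=5,interpolation=cv2.INTER_CUBIC))
E
```

```text
(no output)
```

View pics/w9c.png

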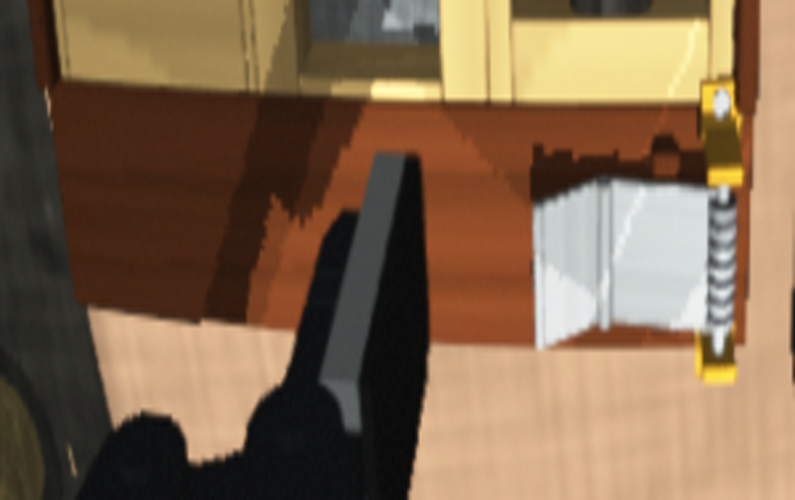

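```bash
python3 - <<'E'
from h import *
import pickle
s=pickle.load(open("w9b.pkl","rb"))
c=lambda pts,z: cast(s,np.array(pts,float)/[2.65,5]+[90,270],z,True)[:,:2]
ax=np.array([.9945,-.105]); ay=np.array([.105,.9945]); o=np.array([532,-391.5])
for n,pts,z in [("back",[(60,83),(400,100),(690,103)],27),("front",[(80,305),(250,325),(480,343),(690,348)],27),("lip",[(535,200),(540,348)],42),("knee",[(603,180),(603,325)],32.5),("hinge",[(722,190),(722,330)],35),("rightend",[(752,110),(745,345)],27),("leftend",[(50,90),(80,300)],27)]:
    w=c(pts,z); print(n,w.tolist(),"tray x",(w-o)@ax,"y",(w-o)@ay)
E
```

```text
back [[487.5318135652691, -176.40602278522172], [474.3963468236998, -312.92298281304915], [463.9820024015904, -412.59162734303476]] tray x [-66.8 -65.5 -65.4] y [209.2  72.1 -28.1]
front [[435.51546804732635, -167.029350931595], [428.94197605947244, -243.55034349031067], [419.7495500166616, -332.58783814634165], [410.9243081588088, -409.0026787684195]] tray x [-119.5 -118.  -117.8 -118.6] y [213.1 136.3  46.8 -30.1]
lip [[457.6151133997373, -359.19808533503243], [426.3591339434603, -356.6616393534814]] tray x [ -77.4 -108.7] y [24.3 23.6]
knee [[454.35803366042177, -381.6222476815823], [423.2813171925351, -378.32451927513813]] tray x [ -78.3 -109.5] y [1.7 1.7]
hinge [[449.1014860913841, -421.94306353826494], [418.8664003268677, -420.3623077757516]] tray x [ -79.2 -109.5] y [-39.  -40.6]
rightend [[460.08221878526706, -433.8831846515536], [409.03489099096583, -429.23590992063276]] tray x [ -67.1 -118.3] y [-49.7 -50.4]
leftend [[486.27160469599926, -171.04106189625668], [436.760831229661, -167.51126061732194]] tray x [ -68.6 -118.2] y [214.4 212.8]
```

Emit:
step_arm(
  motion=[
    [-1,[3,33,30],0.184],
    [-1,[3,33,30],0.184],
    [-1,[3,33,30],0.184],
    [-1,[3,33,0],0.184],
    [-1,[3,33,0],0.184],
    [-1,[3,33,0],0.184],
    [-1,[3,33,0],0.184],
    [-1,[3,33,0],0.184],
    [-1,[3,33,0],0.184],
    [-1,[3,33,0],0.184],
  ],
)

```text
t: 10.62
tool_pos: [561.0, -60.3, 253.2]
tcp_rot: [-0.0, 0.996, 0.085, -0.001]
ft_force: [-0.2, -0.5, -0.1]
finger_gap: 1.002
```

Emit:
step_arm(
  motion=[
    [-1,[3,33,0],0.185],
    [-1,[3,33,0],0.185],
    [-1,[3,33,0],0.185],
    [-1,[3,33,0],0.185],
    [-1,[3,33,0],0.185],
    [-1,[3,33,0],0.185],
    [-1,[3,33,0],0.185],
    [-1,[8,38,0],0.185],
    [-1,[0,0,0],0],
  ],
)

```text
t: 11.75
tool_pos: [590.2, 209.6, 252.9]
tcp_rot: [-0.001, 0.679, 0.734, -0.001]
ft_force: [-0.7, -1.1, -0.2]
finger_gap: 0.999
```

```bash
python3 - <<'E'
from h import *
import pickle
st(); s=shot("wrist","w10");pickle.dump(s,open("w10.pkl","wb"))
shot("top","t10"); shot("scene","s10")
E
```

```text
t 11.75 tcp [590.2 209.6 252.9] yaw 1.649 F [-0.7 -1.1 -0.2] gap 0.999 j [ 0.3  0.4  1.6  0.   1.1 -1.4]
```

View pics/w10.png

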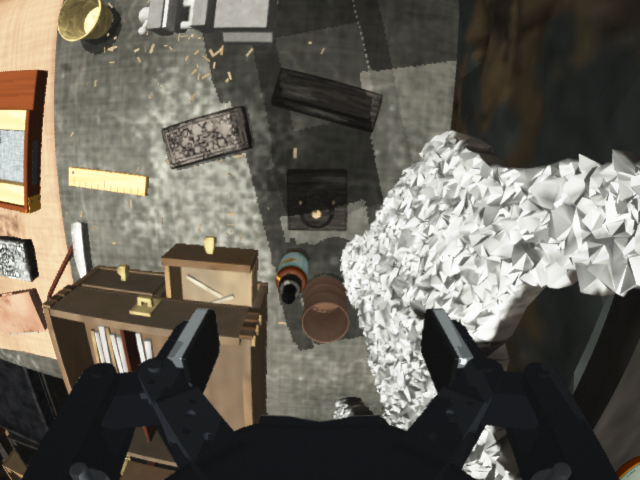

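View pics/s10.png

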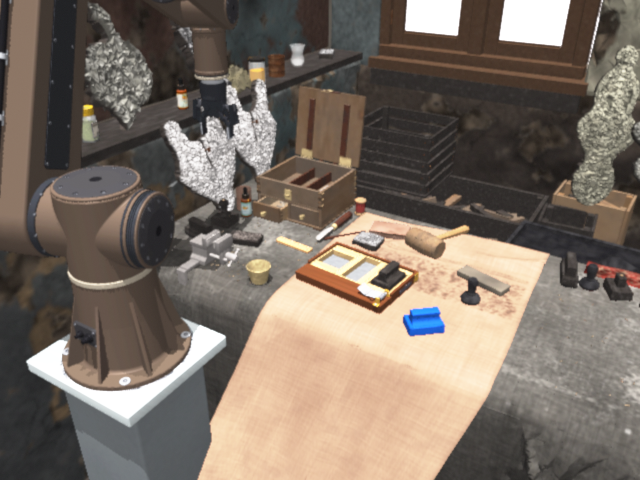

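```bash
python3 - <<'E'
from h import *
import pickle
s=pickle.load(open("w10.pkl","rb")); t=viewer.snapshot("top")
for z in (0,50,100,150,200,250,300): print(z,cast(s,[(343,268),(360,330),(440,140),(317,214)],z,True)[:,:2].tolist(),cast(t,[(141,218),(133,258)],z)[:,:2].tolist())
im=cv2.imread("pics/t10.png");cv2.imwrite("pics/t10c.png",cv2.resize(im[120:320,0:260],None,fx=3,fy=3))
E
```

```text
0 [[677.252832409959, 245.4059172458533], [763.2845453315854, 276.974307029885], [512.6440112505112, 342.50850322146204], [612.7994852928938, 208.7893846132747]] [[670.3216226360173, 242.7813942663679], [573.8845687550643, 261.88615730780106]]
50 [[657.3466154404604, 240.48746346093344], [733.076896281225, 268.2758561692516], [512.4480445305867, 325.962991688488], [600.6109081931896, 208.2553922221991]] [[662.1778077990597, 223.9231982155776], [570.1792085277226, 242.14867658193606]]
100 [[637.4403984709618, 235.56900967601356], [702.8692472308647, 259.57740530861827], [512.2520778106621, 309.41748015551394], [588.4223310934855, 207.72139983112353]] [[654.0339929621019, 205.0650021647873], [566.4738483003811, 222.41119585607112]]
150 [[617.5341815014632, 230.6505558910937], [672.6615981805044, 250.87895444798488], [512.0561110907375, 292.8719686225399], [576.2337539937813, 207.18740744004796]] [[645.8901781251442, 186.20680611399706], [562.7684880730395, 202.67371513020618]]
200 [[597.6279645319646, 225.73210210617384], [642.4539491301441, 242.1805035873515], [511.8601443708129, 276.3264570895658], [564.0451768940771, 206.65341504897236]] [[637.7463632881864, 167.34861006320676], [559.0631278456979, 182.93623440434118]]
250 [[577.721747562466, 220.81364832125396], [612.2463000797839, 233.4820527267181], [511.66417765088835, 259.78094555659175], [551.856599794373, 206.1194226578968]] [[629.6025484512287, 148.4904140124164], [555.3577676183563, 163.19875367847624]]
300 [[557.8155305929674, 215.8951945363341], [582.0386510294235, 224.78360186608475], [511.4682109309637, 243.2354340236177], [539.6680226946688, 205.5854302668212]] [[621.458733614271, 129.63221796162617], [551.6524073910147, 143.4612729526113]]
```

View pics/t10c.png

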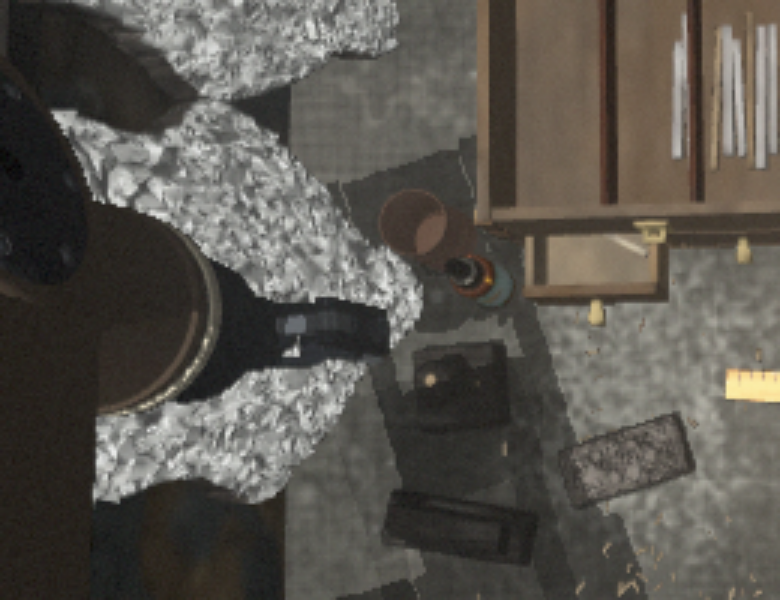

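Emit:
step_arm(
  motion=[
    [-0.4,[2,-3,0],0.17],
    [-0.4,[0,0,0],0.17],
    [-0.4,[0,0,0],0.17],
    [-0.4,[0,0,-10],0.17],
    [-0.4,[0,0,-20],0.17],
    [-0.4,[0,0,-20],0.17],
    [-0.4,[0,0,-20],0.17],
    [-0.4,[0,0,-20],0.16],
    [-0.4,[0,0,0],0],
  ],
)

```text
t: 13.08
tool_pos: [591.7, 203.3, 163.6]
tcp_rot: [-0.001, 0.075, 0.997, -0.001]
ft_force: [0.5, -0.4, 0.5]
finger_gap: 0.697
```

```bash
python3 - <<'E'
from h import *
import pickle
st(); s=shot("wrist","w11");pickle.dump(s,open("w11.pkl","wb"))
print(cast(s,[(300,200)],83,True))
E
```

```text
t 13.07 tcp [591.7 203.3 163.6] yaw 2.992 F [ 0.5 -0.4  0.5] gap 0.697 j [ 0.3  0.5  1.7 -0.   0.9 -2.7]
[[600.2 173.1  83. ]]
```

View pics/w11.png

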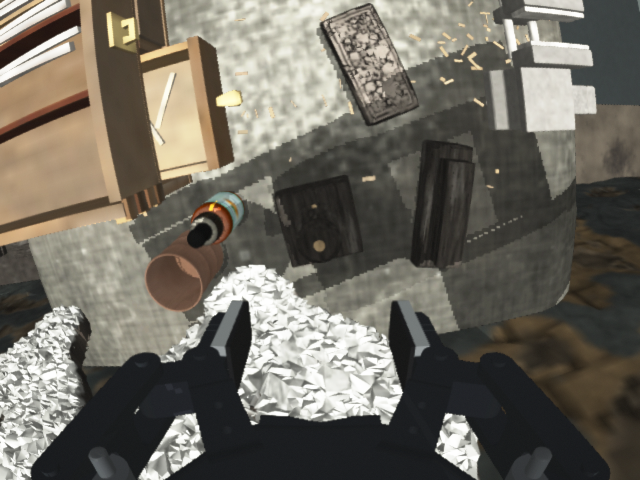

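```bash
python3 - <<'E'
from h import *
import pickle
s=pickle.load(open("w11.pkl","rb")); print(s["origin"])
p=[(255,268),(300,297),(345,315),(390,340),(319,246),(440,300)]
for z in (0,50,100,150,200): print(z,cast(s,p,z,True)[:,:2].round(0).tolist())
E
```

```text
[580.4 125.2 328.1]
0 [[661.0, 248.0], [623.0, 285.0], [581.0, 312.0], [538.0, 350.0], [596.0, 235.0], [482.0, 312.0]]
50 [[648.0, 229.0], [616.0, 260.0], [581.0, 283.0], [544.0, 316.0], [594.0, 218.0], [497.0, 283.0]]
100 [[636.0, 211.0], [610.0, 236.0], [581.0, 255.0], [551.0, 282.0], [592.0, 202.0], [512.0, 255.0]]
150 [[624.0, 192.0], [603.0, 212.0], [581.0, 226.0], [557.0, 247.0], [589.0, 185.0], [527.0, 226.0]]
200 [[612.0, 173.0], [597.0, 187.0], [581.0, 198.0], [564.0, 213.0], [587.0, 168.0], [542.0, 198.0]]
```

Emit:
step_arm(
  motion=[
    [-0.4,[1,3,-20],0],
    [-0.4,[0,0,-20],0],
    [-0.4,[0,0,-15],0],
    [-0.4,[0,0,0],0],
  ],
)

```text
t: 13.62
tool_pos: [593.4, 207.2, 109.5]
tcp_rot: [-0.001, 0.074, 0.997, -0.0]
ft_force: [-0.6, 0.4, 0.7]
finger_gap: 0.699
```

Emit:
step_arm(
  motion=[
    [-0.4,[0,0,-15],0],
    [-0.4,[0,0,-15],0],
    [-0.4,[0,0,0],0],
  ],
)

```text
t: 14.0
tool_pos: [592.8, 207.2, 78.4]
tcp_rot: [-0.001, 0.073, 0.997, -0.0]
ft_force: [0.9, -0.2, -0.7]
finger_gap: 0.699
```

```bash
python3 - <<'E'
from h import *
import pickle
st(); s=shot("wrist","w12");shot("scene","s12")
im=cv2.imread("pics/s12.png");cv2.imwrite("pics/s12c.png",cv2.resize(im[60:270,130:300],None,fx=2.8,fy=2.8))
E
```

```text
t 14.0 tcp [592.8 207.2  78.4] yaw 2.995 F [ 0.9 -0.2 -0.7] gap 0.699 j [ 0.3  0.6  1.8 -0.   0.8 -2.7]
```

View pics/w12.png

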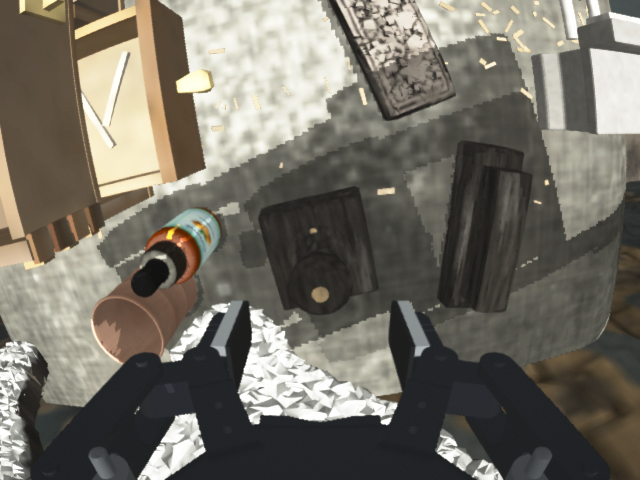

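View pics/s12c.png

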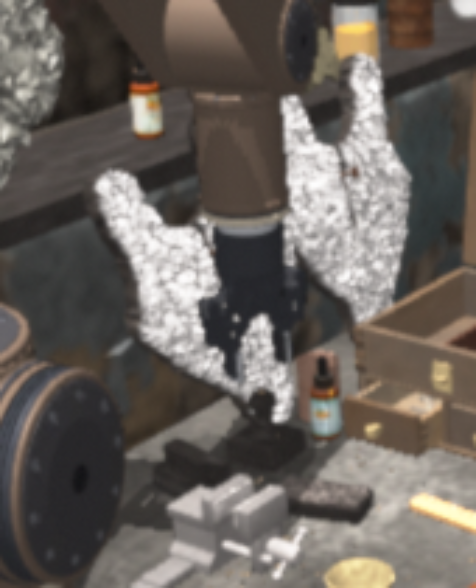

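Emit:
step_arm(
  motion=[
    [-0.4,[0,-1,-12],0],
    [-0.4,[0,0,-12],0],
    [-0.4,[0,0,0],0],
  ],
)

```text
t: 14.48
tool_pos: [592.9, 206.2, 54.6]
tcp_rot: [-0.001, 0.073, 0.997, -0.0]
ft_force: [0.3, 0.7, -0.8]
finger_gap: 0.701
```

Emit:
step_arm(
  motion=[
    [-0.4,[0,0,-8],0],
    [-0.4,[0,0,0],0],
    [1,[0,0,0],0],
    [1,[0,0,0],0],
    [1,[0,0,0],0],
    [1,[0,0,0],0],
  ],
)

```text
t: 15.22
tool_pos: [593.8, 206.6, 48.4]
tcp_rot: [0.0, 0.073, 0.997, 0.0]
ft_force: [-2.4, -0.5, 6.1]
finger_gap: 0.341
```

Emit:
step_arm(
  motion=[
    [1,[0,0,10],0],
    [1,[0,0,20],0],
    [1,[0,0,0],0],
  ],
)

```text
t: 15.6
tool_pos: [595.0, 206.8, 79.7]
tcp_rot: [0.001, 0.073, 0.997, 0.001]
ft_force: [0.5, 0.5, -1.0]
finger_gap: 0.34
```

```bash
python3 - <<'E'
from h import *
st(); s=shot("wrist","w13")
E
```

```text
t 15.6 tcp [595.  206.8  79.7] yaw 2.995 F [ 0.5  0.5 -1. ] gap 0.34 j [ 0.3  0.6  1.8 -0.   0.8 -2.7]
```

View pics/w13.png

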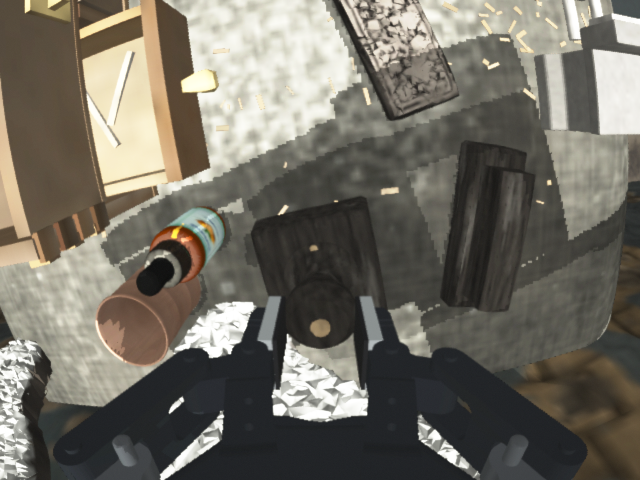

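Emit:
step_arm(
  motion=[
    [1,[0,0,30],0],
    [1,[0,-10,40],0],
    [1,[-4,-43,0],-0.175],
    [1,[-5,-43,0],-0.175],
    [1,[-5,-43,0],-0.175],
    [1,[-5,-43,0],-0.175],
    [1,[-5,-43,0],-0.175],
    [1,[-5,-43,0],-0.175],
    [1,[-5,-43,0],-0.175],
    [1,[-5,-43,0],-0.175],
  ],
)

```text
t: 16.9
tool_pos: [554.2, -148.8, 147.3]
tcp_rot: [-0.0, 0.701, 0.714, -0.0]
ft_force: [0.9, -0.3, -1.0]
finger_gap: 0.344
```

Emit:
step_arm(
  motion=[
    [1,[-5,-43,0],-0.175],
    [1,[-2,-34,-20],-0.181],
    [1,[0,0,-20],0],
    [1,[0,0,0],0],
  ],
)

```text
t: 17.4
tool_pos: [546.3, -224.3, 106.1]
tcp_rot: [-0.002, 0.814, 0.58, -0.001]
ft_force: [0.1, 0.5, -1.7]
finger_gap: 0.345
```

```bash
python3 - <<'E'
from h import *
import pickle
st(); s=shot("wrist","w14");pickle.dump(s,open("w14.pkl","wb"))
E
```

```text
t 17.4 tcp [ 546.3 -224.3  106.1] yaw 1.238 F [ 0.1  0.5 -1.7] gap 0.345 j [-0.4  0.5  1.8  0.   0.8 -1.7]
```

View pics/w14.png

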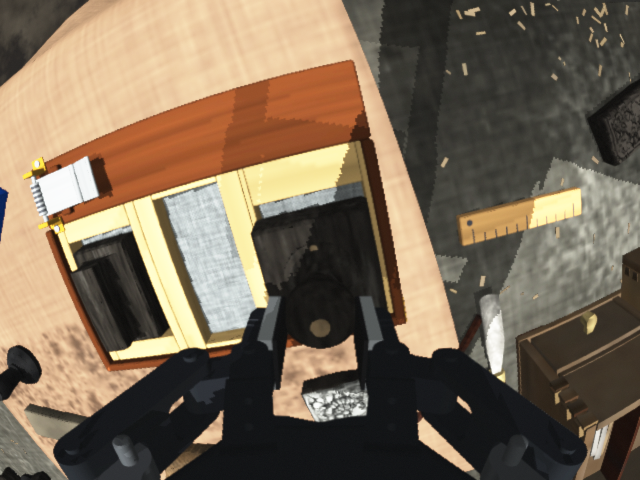

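```bash
python3 - <<'E'
from h import *
import pickle
s=pickle.load(open("w14.pkl","rb")); print(s["origin"])
w=cast(s,[(254,226),(367,198)],87.7,True)[:,:2]; print(w,np.arctan2(*(w[0]-w[1])[::-1]))
w=cast(s,[(254,240),(369,205)],57.7,True)[:,:2]; print(w)
w=cast(s,[(257,205),(365,182)],27,True)[:,:2]; print(w,np.arctan2(*(w[0]-w[1])[::-1]))
w=cast(s,[(246,170),(364,142)],27,True)[:,:2]; print(w,np.arctan2(*(w[0]-w[1])[::-1]))
im=cv2.imread("pics/w14.png");cv2.imwrite("pics/w14c.png",cv2.resize(im[130:330,220:420],None,fx=3,fy=3,interpolation=cv2.INTER_CUBIC))
E
```

```text
[ 471.3 -197.4  270.9]
[[ 508.2 -246.2]
 [ 513.2 -186.8]] -1.6541053118966855
[[ 522.5 -257.5]
 [ 524.4 -185.2]]
[[ 507.4 -255. ]
 [ 516.2 -181.3]] -1.6904197925154392
[[ 482.5 -253.4]
 [ 490.7 -173.8]] -1.6727558161619438
```

View pics/w14c.png

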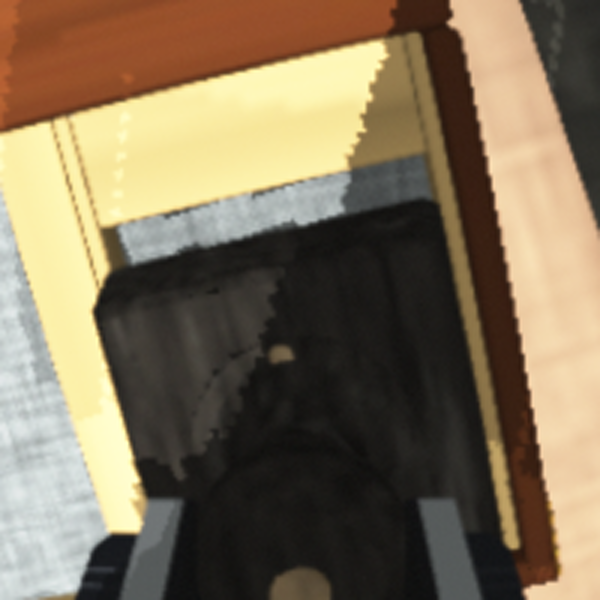

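```bash
python3 - <<'E'
from h import *
import pickle
s=pickle.load(open("w14.pkl","rb"))
print(cast(s,[(320,327)],140.7,True), robot.state()["tool_pos"])
c=lambda p,z:cast(s,np.array(p,float)/3+[220,130],z,True)[:,:2]
print(c([(98,312),(448,218),(500,515)],87.7)); print(c([(115,270),(440,203)],57.7))
E
```

```text
[[ 545.5 -223.   140.7]] [ 547.1 -224.2  107.2]
[[ 512.  -248.5]
 [ 515.8 -186.4]
 [ 572.7 -193. ]]
[[ 511.7 -250.3]
 [ 519.8 -185.2]]
```

Emit:
step_arm(
  motion=[
    [1,[2,-3,-20],0],
    [1,[0,0,-16],0],
    [1,[0,0,0],0],
    [1,[0,0,0],0],
  ],
)

```text
t: 17.95
tool_pos: [549.8, -227.4, 71.9]
tcp_rot: [-0.0, 0.814, 0.581, -0.0]
ft_force: [-0.7, 0.3, 0.3]
finger_gap: 0.346
```

```bash
python3 - <<'E'
from h import *
st(); s=shot("wrist","w15")
im=cv2.imread("pics/w15.png");cv2.imwrite("pics/w15c.png",cv2.resize(im[100:350,180:440],None,fx=3,fy=2.4,interpolation=cv2.INTER_CUBIC))
E
```

```text
t 17.95 tcp [ 549.8 -227.4   71.9] yaw 1.239 F [-0.7  0.3  0.3] gap 0.346 j [-0.4  0.6  1.8  0.   0.7 -1.7]
```

View pics/w15c.png

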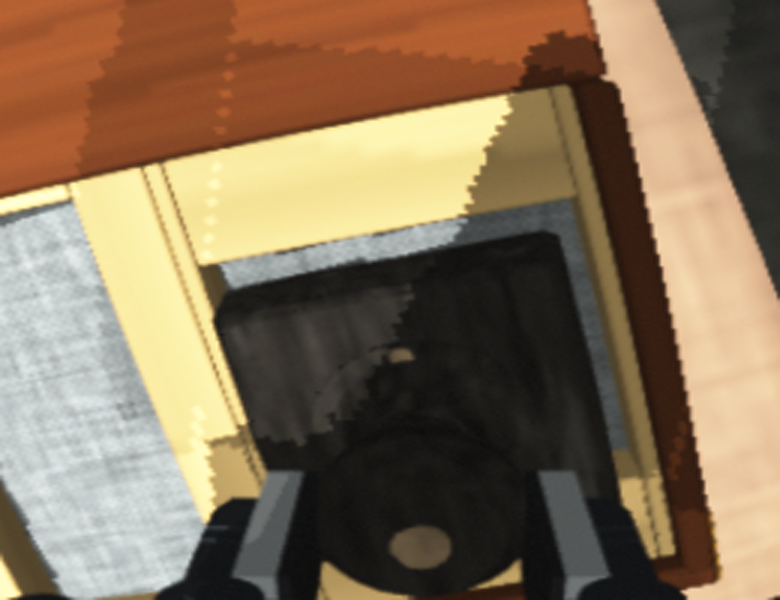

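Emit:
step_arm(
  motion=[
    [1,[-1,1,-8],0],
    [1,[0,0,-6],0],
    [1,[0,0,0],0],
    [-0.4,[0,0,0],0],
    [-0.4,[0,0,0],0],
    [-0.4,[0,0,0],0],
  ],
)

```text
t: 18.75
tool_pos: [548.7, -226.5, 57.9]
tcp_rot: [-0.0, 0.814, 0.581, -0.0]
ft_force: [0.2, 0.2, 0.4]
finger_gap: 0.702
```

Emit:
step_arm(
  motion=[
    [-0.4,[0,0,30],0],
    [-0.4,[0,0,50],0],
    [-0.4,[0,0,50],0],
    [-0.4,[0,30,0],0],
  ],
)

```text
t: 19.25
tool_pos: [551.2, -198.5, 192.0]
tcp_rot: [0.003, 0.815, 0.58, 0.002]
ft_force: [-0.3, 0.1, -0.4]
finger_gap: 0.701
```

```bash
python3 - <<'E'
from h import *
st(); s=shot("wrist","w16")
E
```

```text
t 19.25 tcp [ 551.2 -198.5  192. ] yaw 1.237 F [-0.3  0.1 -0.4] gap 0.701 j [-0.4  0.4  1.8 -0.   1.  -1.6]
```

View pics/w16.png

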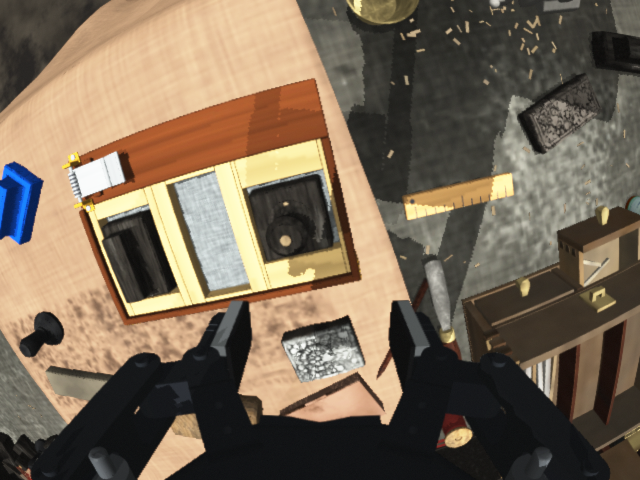

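Emit:
step_arm(
  motion=[
    [-0.4,[-6,40,0],0.173],
    [-0.4,[-7,40,0],0.173],
    [-0.4,[-7,40,0],0.173],
    [-0.4,[-7,40,0],0.173],
    [-0.4,[-7,40,0],0.173],
    [-0.4,[-7,40,0],0.173],
    [-0.4,[-7,40,0],0.173],
    [-0.4,[-7,40,0],0.173],
    [-0.4,[-7,40,0],0.173],
    [-0.4,[-5,43,0],0.173],
  ],
)

```text
t: 20.55
tool_pos: [481.2, 207.6, 187.8]
tcp_rot: [-0.0, 0.083, 0.997, -0.0]
ft_force: [1.0, 0.2, 0.7]
finger_gap: 0.699
```

Emit:
step_arm(
  motion=[
    [-0.4,[0,0,-30],0],
    [-0.4,[0,0,-20],0],
    [-0.4,[0,0,0],0],
  ],
)

```text
t: 20.92
tool_pos: [480.6, 206.2, 136.7]
tcp_rot: [-0.001, 0.086, 0.996, -0.001]
ft_force: [0.6, -0.3, 0.9]
finger_gap: 0.701
```

```bash
python3 - <<'E'
from h import *
import pickle
st(); s=shot("wrist","w17");pickle.dump(s,open("w17.pkl","wb"))
im=cv2.imread("pics/w17.png");cv2.imwrite("pics/w17c.png",cv2.resize(im[130:350,220:420],None,fx=2.7,fy=2.7,interpolation=cv2.INTER_CUBIC))
E
```

```text
t 20.93 tcp [480.6 206.2 136.7] yaw 2.969 F [ 0.6 -0.3  0.9] gap 0.701 j [ 0.3  0.4  2.   0.   0.8 -2.6]
```

View pics/w17.png

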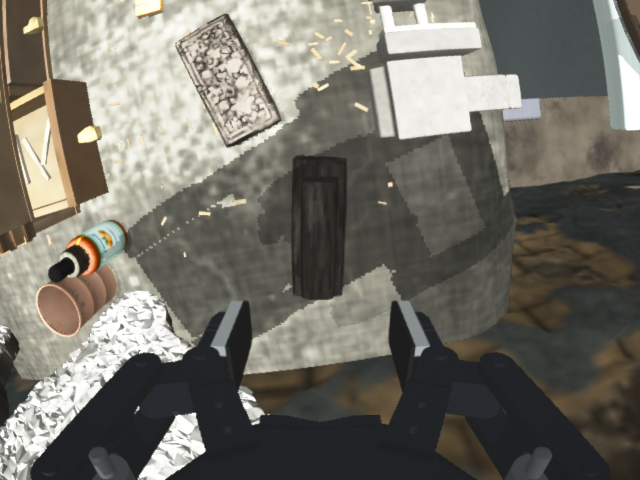

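View pics/w17c.png

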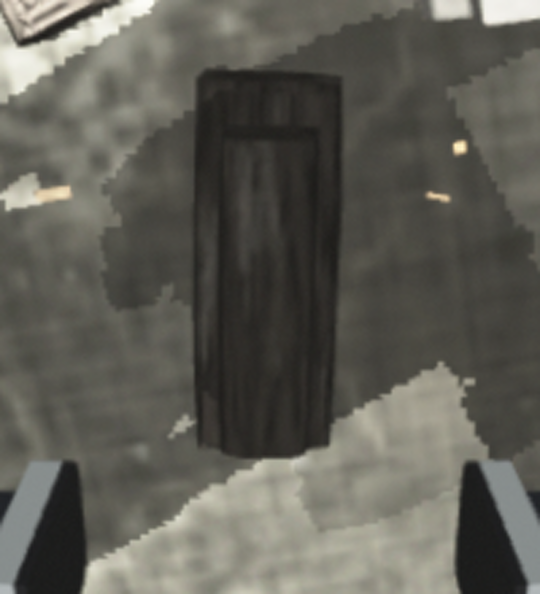

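```bash
python3 - <<'E'
from h import *
import pickle
s=pickle.load(open("w17.pkl","rb"));print(s["origin"])
c=lambda p,z:cast(s,np.array(p,float)/2.7+[220,130],z,True)[:,:2]
for n,p,z in [("foot",[(198,75),(341,78),(330,445),(198,445)],26),("bar",[(224,138),(317,135),(306,456),(222,452)],55)]:
    w=c(p,z);a=(w[0]+w[1]-w[2]-w[3]);print(n,w.round(1).tolist(),w.mean(0),np.arctan2(a[1],a[0]),np.linalg.norm(w-np.roll(w,1,0),axis=1))
E
```

```text
[467.5 128.4 301.3]
foot [[490.1, 149.3], [451.7, 156.8], [471.6, 265.4], [511.2, 258.5]] [481.1 207.5] -1.7572367160375706 [111.2  39.1 110.4  40.3]
bar [[484.2, 163.7], [461.4, 166.9], [478.1, 253.1], [500.6, 248.0]] [481.1 207.9] -1.762059785557634 [85.8 23.  87.8 23. ]
```

Emit:
step_arm(
  motion=[
    [-0.4,[0,2,-40],-0.017],
    [-0.4,[0,0,-30],0],
    [-0.4,[0,0,-20],0],
    [-0.4,[0,0,-12],0],
    [-0.4,[0,0,-6],0],
    [-0.4,[0,0,0],0],
  ],
)

```text
t: 21.72
tool_pos: [482.0, 208.6, 30.2]
tcp_rot: [0.0, 0.095, 0.996, 0.0]
ft_force: [0.3, 0.2, 0.3]
finger_gap: 0.701
```

```bash
python3 - <<'E'
from h import *
st(); s=shot("wrist","w18")
E
```

```text
t 21.73 tcp [482.  208.6  30.2] yaw 2.952 F [0.3 0.2 0.3] gap 0.701 j [ 0.3  0.6  2.   0.   0.6 -2.6]
```

View pics/w18.png

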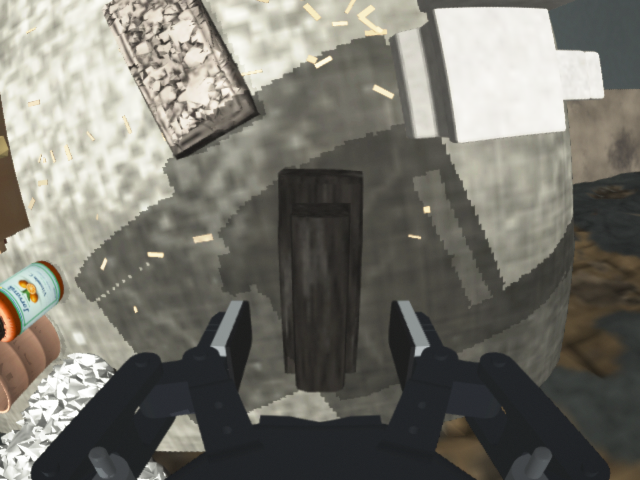

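Emit:
step_arm(
  motion=[
    [-0.4,[0,0,-1],0],
    [1,[0,0,0],0],
    [1,[0,0,0],0],
    [1,[0,0,0],0],
    [1,[0,0,0],0],
  ],
)

```text
t: 22.4
tool_pos: [482.1, 208.5, 29.2]
tcp_rot: [0.0, 0.095, 0.996, 0.0]
ft_force: [0.1, -0.8, 5.8]
finger_gap: 0.244
```

Emit:
step_arm(
  motion=[
    [1,[0,0,10],0],
    [1,[0,0,30],0],
    [1,[0,0,50],0],
    [1,[0,0,30],0],
    [1,[0,0,0],0],
  ],
)

```text
t: 23.02
tool_pos: [483.1, 209.1, 151.6]
tcp_rot: [0.002, 0.095, 0.996, 0.001]
ft_force: [-1.0, 1.2, -2.0]
finger_gap: 0.245
```

```bash
python3 - <<'E'
from h import *
st(); s=shot("wrist","w19")
E
```

```text
t 23.02 tcp [483.1 209.1 151.6] yaw 2.952 F [-1.   1.2 -2. ] gap 0.245 j [ 0.3  0.4  1.9  0.   0.8 -2.6]
```

View pics/w19.png

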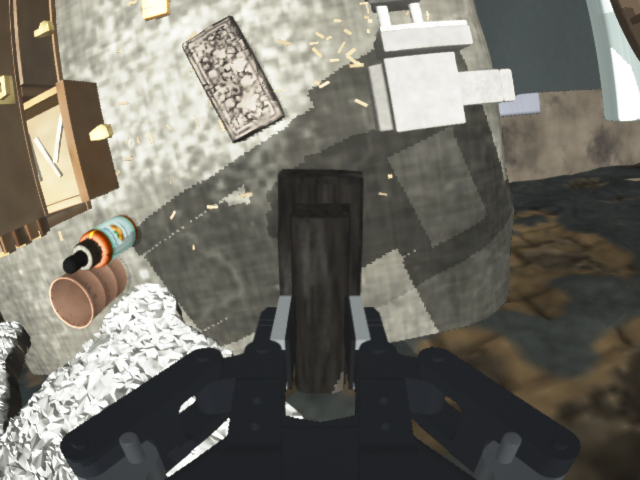

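Emit:
step_arm(
  motion=[
    [1,[5,-43,0],-0.15],
    [1,[5,-43,0],-0.15],
    [1,[5,-43,0],-0.15],
    [1,[5,-43,0],-0.15],
    [1,[5,-43,0],-0.15],
    [1,[5,-43,0],-0.15],
    [1,[5,-43,0],-0.15],
    [1,[5,-43,0],-0.15],
    [1,[5,-43,0],-0.15],
    [1,[5,-43,0],-0.136],
  ],
)

```text
t: 24.32
tool_pos: [530.9, -222.6, 147.6]
tcp_rot: [-0.001, 0.745, 0.667, -0.0]
ft_force: [1.4, 0.4, -0.2]
finger_gap: 0.24
```

Emit:
step_arm(
  motion=[
    [1,[5,-43,0],0],
    [1,[3,-44,0],0],
    [1,[0,0,-20],0],
    [1,[0,0,-20],0],
    [1,[0,0,0],0],
  ],
)

```text
t: 24.95
tool_pos: [538.0, -307.6, 106.4]
tcp_rot: [-0.002, 0.743, 0.669, -0.001]
ft_force: [-0.1, -0.4, -0.9]
finger_gap: 0.241
```

```bash
python3 - <<'E'
from h import *
import pickle
st(); s=shot("wrist","w20");pickle.dump(s,open("w20.pkl","wb"))
im=cv2.imread("pics/w20.png");cv2.imwrite("pics/w20c.png",cv2.resize(im[120:370,170:470],None,fx=2.6,fy=2.3,interpolation=cv2.INTER_CUBIC))
E
```

```text
t 24.95 tcp [ 538.  -307.6  106.4] yaw 1.466 F [-0.1 -0.4 -0.9] gap 0.241 j [-0.6  0.6  1.8 -0.   0.8 -2. ]
```

View pics/w20.png

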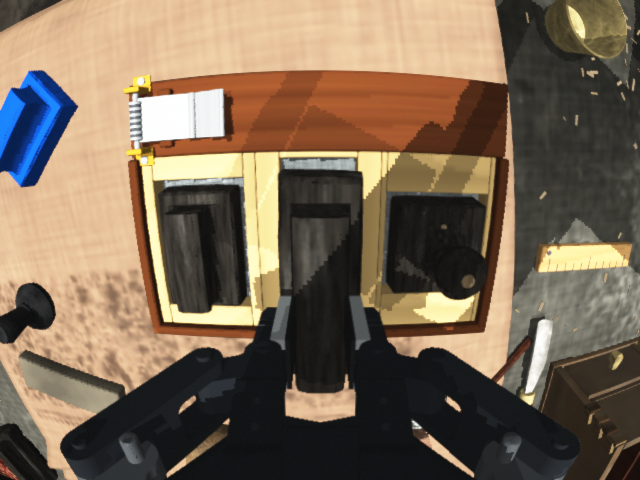

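View pics/w20c.png

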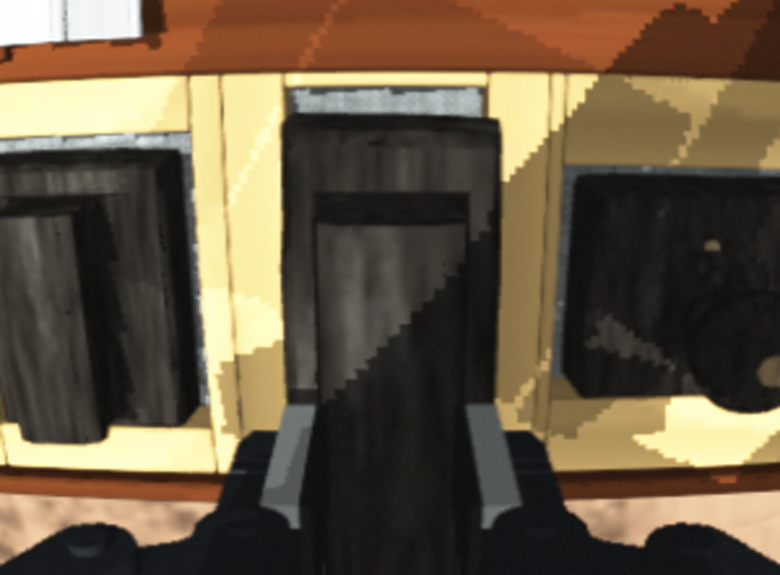

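```bash
python3 - <<'E'
from h import *
import pickle
s=pickle.load(open("w20.pkl","rb"));print(s["origin"])
c=lambda p,z:cast(s,np.array(p,float)/[2.6,2.3]+[170,120],z,True)[:,:2]
w=c([(286,87),(487,87)],27);print("rim",w.tolist(),w.mean(0),"bay c",w.mean(0)+61*np.array([.9945,-.105]))
w=c([(288,117),(497,117)],77.2);print("foot bottom",w.tolist(),w.mean(0),"c",w.mean(0)+56*np.array([.9945,-.105]))
w=c([(283,128),(500,128)],103.2);print("foot top",w.tolist(),w.mean(0),"c",w.mean(0)+56*np.array([.9945,-.105]))
print(robot.state()["tool_pos"])
E
```

```text
[ 459.3 -298.6  271.3]
rim [[477.39029273080484, -326.52356837492636], [482.6839949719971, -276.0591692512854]] [ 480.  -301.3] bay c [ 540.7 -307.7]
foot bottom [[480.5689762309256, -321.2293970743773], [484.93537451631585, -279.2688257114207]] [ 482.8 -300.2] c [ 538.4 -306.1]
foot top [[479.7992781532644, -319.3492983225963], [483.7424160595637, -281.51679980945164]] [ 481.8 -300.4] c [ 537.5 -306.3]
[ 538.8 -307.9  107.7]
```

Emit:
step_arm(
  motion=[
    [1,[2,-1.5,-25],0],
    [1,[0,0,-20],0],
    [1,[0,0,-8],0],
    [1,[0,0,0],0],
    [1,[0,0,0],0],
  ],
)

```text
t: 25.62
tool_pos: [542.3, -310.3, 56.8]
tcp_rot: [0.001, 0.743, 0.669, 0.0]
ft_force: [0.1, -0.6, -1.6]
finger_gap: 0.241
```

```bash
python3 - <<'E'
from h import *
import pickle
st(); s=shot("wrist","w21")
im=cv2.imread("pics/w21.png");cv2.imwrite("pics/w21c.png",cv2.resize(im[100:370,170:470],None,fx=2.6,fy=2.2,interpolation=cv2.INTER_CUBIC))
E
```

```text
t 25.62 tcp [ 542.3 -310.3   56.8] yaw 1.466 F [ 0.1 -0.6 -1.6] gap 0.241 j [-0.6  0.6  1.8 -0.   0.7 -2. ]
```

View pics/w21c.png

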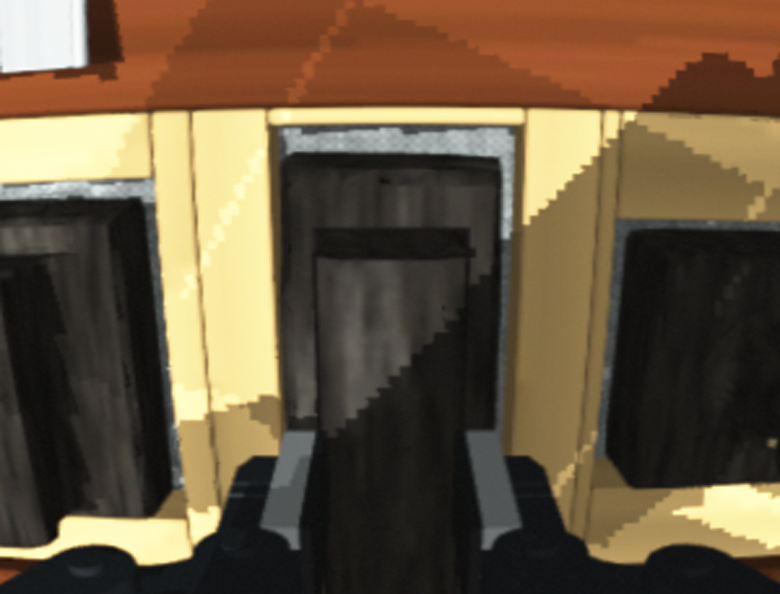

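Emit:
step_arm(
  motion=[
    [1,[-1,1.5,-5],0],
    [1,[0,0,-8],0],
    [1,[0,0,-6],0],
    [1,[0,0,0],0],
  ],
)

```text
t: 26.18
tool_pos: [540.6, -308.5, 38.0]
tcp_rot: [0.0, 0.743, 0.669, -0.0]
ft_force: [-7.6, 4.3, 27.4]
finger_gap: 0.243
```

Emit:
step_arm(
  motion=[
    [-0.4,[0,0,0],0],
    [-0.4,[0,0,0],0],
    [-0.4,[0,0,0],0],
    [-0.4,[0,0,30],0],
    [-0.4,[0,0,50],0],
    [-0.4,[0,20,50],0],
    [-0.4,[0,0,0],0],
  ],
)

```text
t: 27.05
tool_pos: [542.7, -288.7, 170.7]
tcp_rot: [0.003, 0.743, 0.669, 0.001]
ft_force: [0.3, 0.2, -0.3]
finger_gap: 0.698
```

```bash
python3 - <<'E'
from h import *
st(); s=shot("wrist","w22")
E
```

```text
t 27.05 tcp [ 542.7 -288.7  170.7] yaw 1.467 F [ 0.3  0.2 -0.3] gap 0.698 j [-0.5  0.5  1.7  0.   0.9 -2. ]
```

View pics/w22.png

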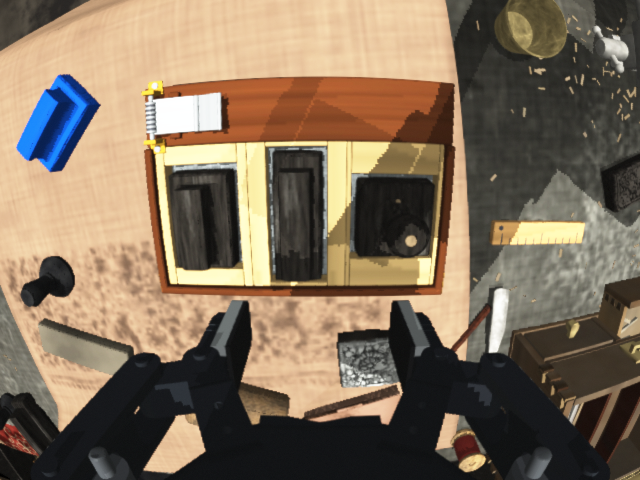

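Emit:
step_arm(
  motion=[
    [-0.4,[5,25,0],-0.172],
    [-0.4,[5,25,0],-0.172],
    [-0.4,[5,25,0],-0.172],
    [-0.4,[5,25,0],-0.172],
    [-0.4,[5,25,0],-0.172],
    [-0.4,[5,25,0],-0.172],
    [-0.4,[5,25,0],-0.172],
    [-0.4,[4,25,-20],-0.172],
    [-0.4,[4,28,-30],-0.173],
    [-0.4,[0,0,0],0],
  ],
  grip_force=80,
)

```text
t: 28.35
tool_pos: [581.5, -58.9, 113.5]
tcp_rot: [-0.0, 0.999, -0.042, -0.003]
ft_force: [-0.7, -0.4, -0.3]
finger_gap: 0.697
```

```bash
python3 - <<'E'
from h import *
import pickle
st(); s=shot("wrist","w23");pickle.dump(s,open("w23.pkl","wb"))
hsv=cv2.cvtColor(s["frame"],cv2.COLOR_RGB2HSV)
m=((hsv[...,0]>12)&(hsv[...,0]<32)&(hsv[...,1]>70)&(hsv[...,2]>130)).astype(np.uint8)*255
m[:,:220]=0;m[:,420:]=0
n,l,stt,_=cv2.connectedComponentsWithStats(m)
for i in range(1,n):
    if stt[i,4]>300:
        c,_=cv2.findContours((l==i).astype(np.uint8),0,2); r=cv2.minAreaRect(c[0]); b=cv2.boxPoints(r)
        w=cast(s,b,9,True)[:,:2]; print(b.tolist(),w.tolist(),w.mean(0))
E
```

```text
t 28.35 tcp [581.5 -58.9 113.5] yaw -0.083 F [-0.7 -0.4 -0.3] gap 0.697 j [-0.1  0.5  1.8  0.   0.8 -0.1]
[[308.55914306640625, 302.9662780761719], [310.03033447265625, 152.90223693847656], [342.12530517578125, 153.21688842773438], [340.65411376953125, 303.28094482421875]] [[566.8866626346979, -117.82778110311096], [578.807364705419, 1.3604879312437355], [601.8220999484187, -0.6860416026733489], [592.9147553764545, -120.20878686842849]] [585.1 -59.3]
[[342.0, 357.0], [371.26470947265625, 339.441162109375], [413.0, 409.0], [383.73529052734375, 426.558837890625]] [[591.0473675820855, -174.37041942552295], [617.2326473351044, -158.07757923943203], [658.6251515586433, -248.79146767616987], [629.2887174785047, -270.1994887137639]] [ 624.  -212.9]
```

View pics/w23.png

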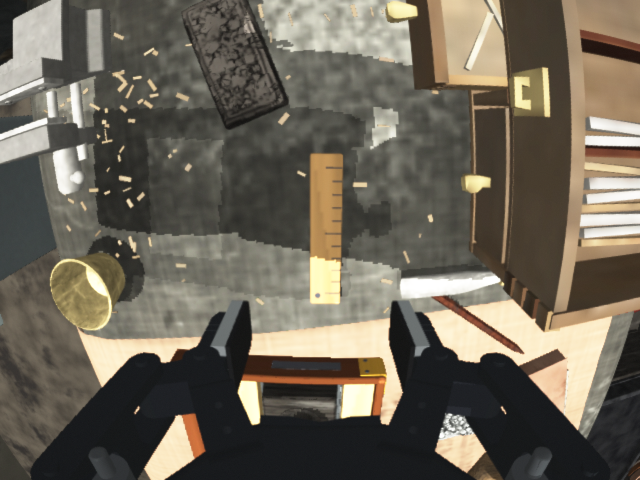

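Emit:
step_arm(
  motion=[
    [0,[3.5,-1,-40],0],
    [0,[0,0,-30],0],
    [0,[0,0,-20],0],
    [0,[0,0,-10],0],
    [0,[0,0,0],0],
    [0,[0,0,0],0],
  ],
)

```text
t: 29.15
tool_pos: [587.8, -61.8, 17.7]
tcp_rot: [0.0, 0.999, -0.041, 0.001]
ft_force: [0.8, -0.9, -0.1]
finger_gap: 0.499
```

```bash
python3 - <<'E'
from h import *
st(); s=shot("wrist","w24")
E
```

```text
t 29.15 tcp [587.8 -61.8  17.7] yaw -0.083 F [ 0.8 -0.9 -0.1] gap 0.499 j [-0.2  0.7  1.9 -0.   0.6 -0.1]
```

View pics/w24.png

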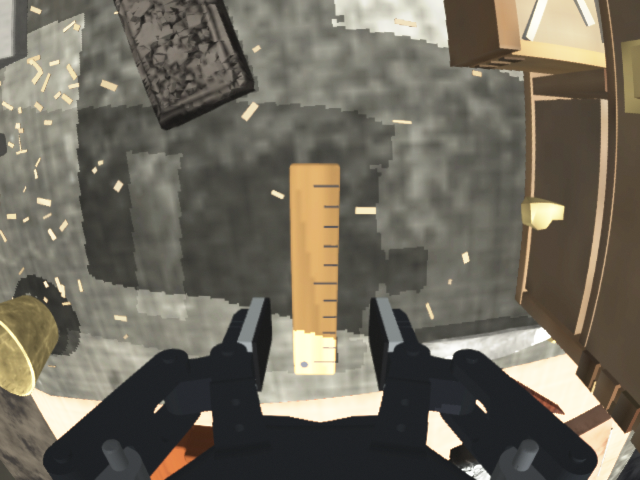

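Emit:
step_arm(
  motion=[
    [0,[-2,1.5,-7],0],
    [0,[0,0,-5],0],
    [0,[0,0,0],0],
    [1,[0,0,0],0],
    [1,[0,0,0],0],
    [1,[0,0,0],0],
  ],
)

```text
t: 29.95
tool_pos: [585.4, -60.0, 5.0]
tcp_rot: [0.0, 0.999, -0.041, 0.0]
ft_force: [-0.0, 0.2, 0.6]
finger_gap: 0.0
```

```bash
python3 - <<'E'
from h import *
st(); s=shot("wrist","w25")
E
```

```text
t 29.95 tcp [585.4 -60.    5. ] yaw -0.083 F [-0.   0.2  0.6] gap 0.0 j [-0.1  0.7  1.9 -0.   0.6 -0.1]
```

View pics/w25.png

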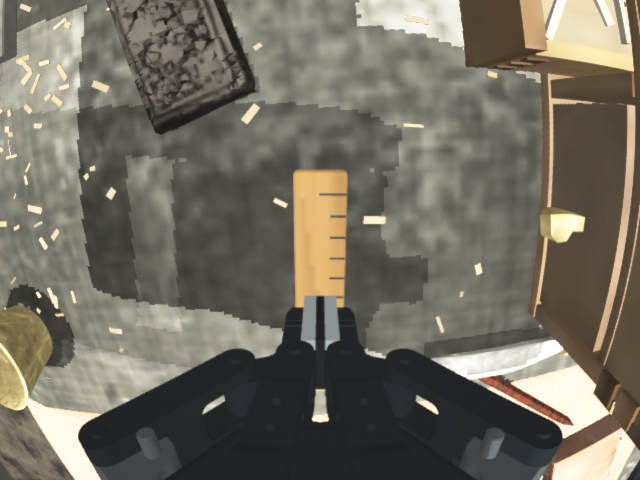

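Emit:
step_arm(
  motion=[
    [0,[0,0,5],0],
    [0,[0,0,0],0],
    [0,[0,0,0],0],
    [0,[0,0,-5],0],
    [0,[0,0,-3],0],
    [0,[0,0,0],0],
    [0,[0,0,0],0],
  ],
)

```text
t: 30.88
tool_pos: [585.2, -60.0, 1.8]
tcp_rot: [-0.0, 0.999, -0.041, -0.0]
ft_force: [0.5, -0.5, 0.0]
finger_gap: 0.497
```

```bash
python3 - <<'E'
from h import *
st(); s=shot("wrist","w26"); shot("scene","s26")
im=cv2.imread("pics/s26.png");cv2.imwrite("pics/s26c.png",cv2.resize(im[130:290,230:400],None,fx=3.6,fy=3.6,interpolation=cv2.INTER_CUBIC))
E
```

```text
t 30.88 tcp [585.2 -60.    1.8] yaw -0.083 F [ 0.5 -0.5  0. ] gap 0.497 j [-0.1  0.7  1.9 -0.   0.6 -0.1]
```

View pics/w26.png

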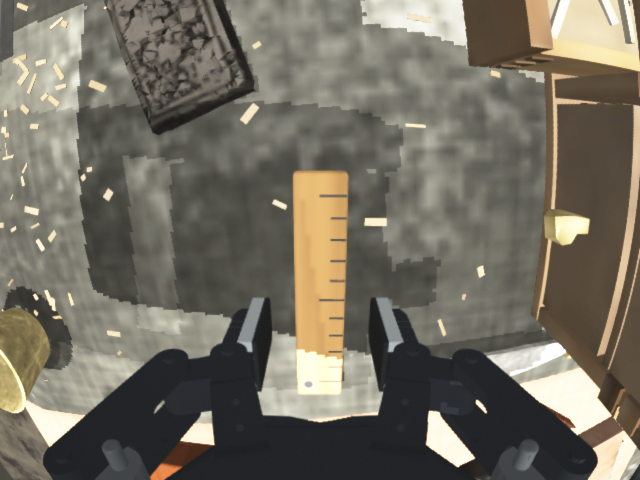

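View pics/s26c.png

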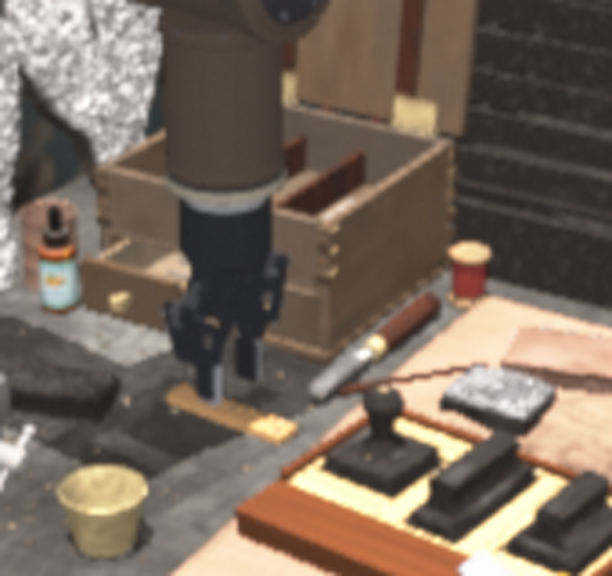

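Emit:
step_arm(
  motion=[
    [1,[0,0,0],0],
    [1,[0,0,0],0],
    [1,[0,0,0],0],
  ],
)

```text
t: 31.35
tool_pos: [585.3, -60.0, 1.9]
tcp_rot: [0.0, 0.999, -0.041, 0.0]
ft_force: [0.4, -0.1, -0.2]
finger_gap: 0.0
```

Emit:
step_arm(
  motion=[
    [1,[0,0,-1],0],
    [1,[0,0,-1],0],
    [1,[0,0,0],0],
  ],
)

```text
t: 31.72
tool_pos: [585.2, -60.0, -0.2]
tcp_rot: [-0.0, 0.999, -0.041, -0.0]
ft_force: [0.7, -0.2, 0.3]
finger_gap: 0.002
```

```bash
python3 - <<'E'
from h import *
st(); s=shot("wrist","w27"); shot("top","t27")
im=cv2.imread("pics/w27.png");cv2.imwrite("pics/w27c.png",cv2.resize(im[150:400,240:400],None,fx=3.2,fy=2.4,interpolation=cv2.INTER_CUBIC))
im=cv2.imread("pics/t27.png");cv2.imwrite("pics/t27c.png",cv2.resize(im[200:300,220:320],None,fx=6,fy=6,interpolation=cv2.INTER_CUBIC))
E
```

```text
t 31.73 tcp [585.2 -60.   -0.2] yaw -0.083 F [ 0.7 -0.2  0.3] gap 0.002 j [-0.1  0.7  1.9  0.   0.6 -0.1]
```

View pics/w27c.png

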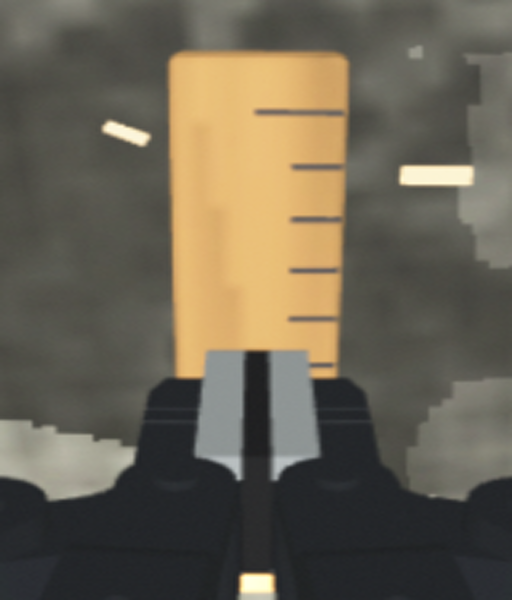

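View pics/t27c.png

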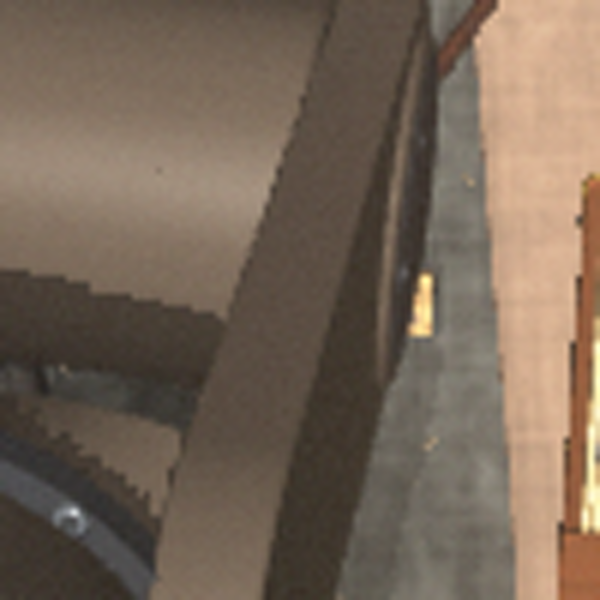

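```bash
python3 - <<'E'
from h import *
s=viewer.snapshot("wrist"); o=s["origin"]
for uv in [(304,296),(320,296),(337,296),(320,341)]:
    p=cast(s,[uv],0,True)[0]; d=p-o
    for yy in (-49,-60):
        t=(yy-o[1])/d[1]; print(uv,yy,(o+t*d).round(1))
print(o)
E
```

```text
(304, 296) -49 [579.5 -49.   23.4]
(304, 296) -60 [577.5 -60.    1.2]
(320, 296) -49 [586.3 -49.   24.5]
(320, 296) -60 [585.4 -60.    2.5]
(337, 296) -49 [593.4 -49.   25.7]
(337, 296) -60 [593.6 -60.    3.8]
(320, 341) -49 [586.3 -49.   58.7]
(320, 341) -60 [585.4 -60.   42.1]
[592.1  20.8 164.4]
```

```bash
python3 - <<'E'
from h import *
s=shot("scene","s27")
im=cv2.imread("pics/s27.png");cv2.imwrite("pics/s27c.png",cv2.resize(im[200:270,260:340],None,fx=8,fy=8,interpolation=cv2.INTER_CUBIC))
print(proj(s,[(585,-60,z) for z in (0,9,20,30)]), proj(s,[(580,-1,9),(590,-119,9)]), (proj(s,[(585,-60,z) for z in (0,9,20,30)])-[260,200])*8)
print((proj(s,[(585,-49,0),(585,-71,0),(585,-49,9),(585,-71,9)])-[260,200])*8)
E
```

```text
[[293.6 245.2]
 [293.6 242.6]
 [293.5 239.3]
 [293.4 236.3]] [[276.3 238.2]
 [311.4 247. ]] [[269.2 361.7]
 [268.7 340.5]
 [268.1 314.5]
 [267.6 290.7]]
[[244.5 354. ]
 [294.  369.4]
 [244.  332.9]
 [293.5 348.2]]
```

View pics/s27c.png

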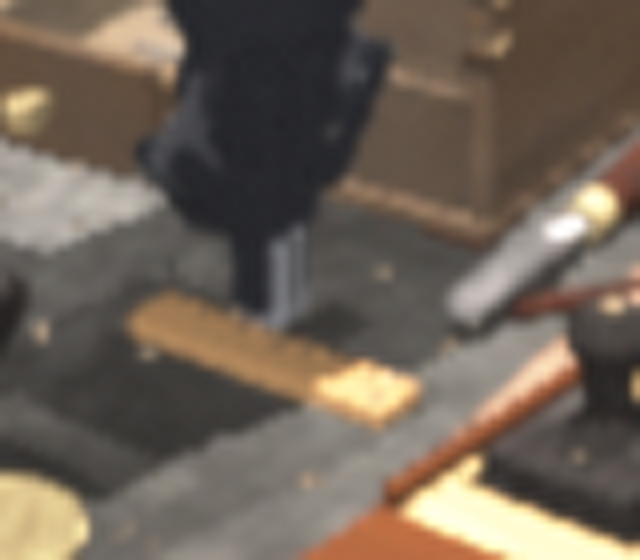

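Emit:
step_arm(
  motion=[
    [1,[0,0,-2],0],
    [1,[0,0,-2],0],
    [1,[0,0,0],0],
  ],
)

```text
t: 32.3
tool_pos: [585.1, -60.0, -4.3]
tcp_rot: [-0.0, 0.999, -0.041, -0.0]
ft_force: [-0.6, -0.4, -0.1]
finger_gap: -0.001
```

Emit:
step_arm(
  motion=[
    [1,[0,0,-1],0],
    [1,[0,0,-1],0],
    [1,[0,0,0],0],
  ],
)

```text
t: 32.67
tool_pos: [585.2, -60.0, -6.2]
tcp_rot: [0.0, 0.999, -0.041, -0.0]
ft_force: [-0.2, -0.7, 0.6]
finger_gap: -0.005
```

Emit:
step_arm(
  motion=[
    [1,[0,0,-1],0],
    [1,[0,0,0],0],
  ],
)

```text
t: 32.92
tool_pos: [585.2, -60.0, -7.1]
tcp_rot: [0.0, 0.999, -0.041, -0.0]
ft_force: [0.5, -0.3, -0.3]
finger_gap: 0.001
```

Emit:
step_arm(
  motion=[
    [1,[0,0,-1],0],
    [1,[0,0,0],0],
  ],
)

```text
t: 33.17
tool_pos: [585.2, -60.0, -8.2]
tcp_rot: [-0.0, 0.999, -0.041, -0.0]
ft_force: [-0.0, 0.8, 0.4]
finger_gap: 0.0
```

Emit:
step_arm(
  motion=[
    [1,[0,0,-1],0],
    [1,[0,0,0],0],
  ],
)

```text
t: 33.42
tool_pos: [585.2, -60.0, -9.2]
tcp_rot: [-0.0, 0.999, -0.041, -0.0]
ft_force: [0.4, 0.8, -0.9]
finger_gap: 0.002
```

```bash
python3 - <<'E'
from h import *
st();s=shot("scene","s28")
im=cv2.imread("pics/s28.png");cv2.imwrite("pics/s28c.png",cv2.resize(im[200:270,260:340],None,fx=8,fy=8,interpolation=cv2.INTER_CUBIC))
E
```

```text
t 33.42 tcp [585.2 -60.   -9.2] yaw -0.083 F [ 0.4  0.8 -0.9] gap 0.002 j [-0.1  0.7  1.9  0.   0.6 -0.1]
```

View pics/s28c.png

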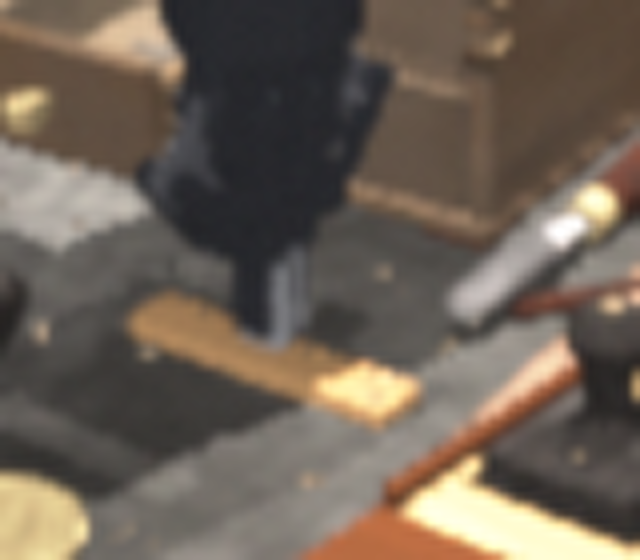

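Emit:
step_arm(
  motion=[
    [0,[0,0,3],0],
    [0,[0,0,0],0],
    [0,[0,0,-4],0],
    [0,[0,0,-4],0],
    [0,[0,0,0],0],
  ],
)

```text
t: 34.1
tool_pos: [584.9, -60.0, -14.6]
tcp_rot: [-0.0, 0.999, -0.041, -0.0]
ft_force: [-0.8, 0.1, -0.4]
finger_gap: 0.501
```

Emit:
step_arm(
  motion=[
    [0,[0,0,-3],0],
    [0,[0,0,0],0],
  ],
)

```text
t: 34.35
tool_pos: [585.1, -60.0, -17.4]
tcp_rot: [-0.0, 0.999, -0.041, -0.0]
ft_force: [-0.4, 1.0, 0.2]
finger_gap: 0.499
```

Emit:
step_arm(
  motion=[
    [1,[0,0,0],0],
    [1,[0,0,0],0],
    [1,[0,0,0],0],
  ],
)

```text
t: 34.72
tool_pos: [585.3, -60.0, -16.6]
tcp_rot: [0.0, 0.999, -0.042, 0.0]
ft_force: [-1.8, 0.3, 7.6]
finger_gap: 0.24
```

Emit:
step_arm(
  motion=[
    [1,[0,0,5],0],
    [1,[0,0,20],0],
    [1,[0,0,30],0],
    [1,[0,0,30],0],
    [1,[0,0,0],0],
  ],
)

```text
t: 35.35
tool_pos: [586.9, -60.2, 70.3]
tcp_rot: [0.0, 0.999, -0.041, 0.002]
ft_force: [0.3, 0.1, -0.5]
finger_gap: 0.234
```

```bash
python3 - <<'E'
from h import *
st(); s=shot("wrist","w29"); s=shot("scene","s29")
im=cv2.imread("pics/s29.png");cv2.imwrite("pics/s29c.png",cv2.resize(im[160:270,240:350],None,fx=5.4,fy=5.4,interpolation=cv2.INTER_CUBIC))
E
```

```text
t 35.35 tcp [586.9 -60.2  70.3] yaw -0.083 F [ 0.3  0.1 -0.5] gap 0.234 j [-0.1  0.6  1.9  0.   0.7 -0.1]
```

View pics/w29.png

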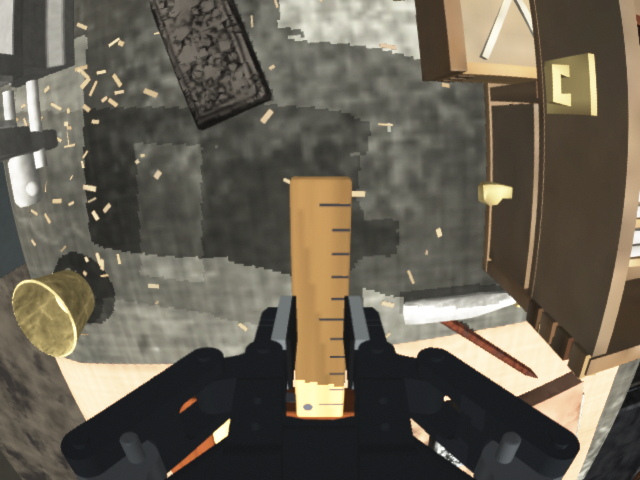

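View pics/s29c.png

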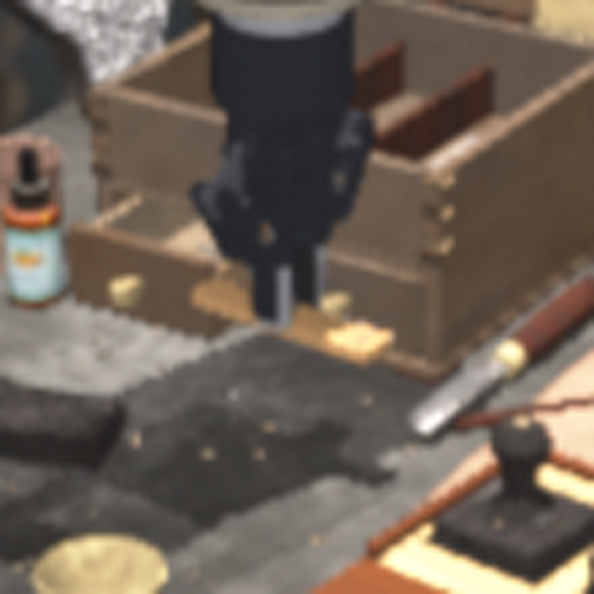

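Emit:
step_arm(
  motion=[
    [1,[-22,-33,10],-0.022],
    [1,[-22,-33,0],0],
    [1,[-23,-33,0],0],
    [1,[-22,-33,0],0],
    [1,[-23,-33,0],0],
    [1,[-22,-32,0],0],
    [1,[0,0,-15],0],
    [1,[0,0,-15],0],
    [1,[0,0,0],0],
  ],
)

```text
t: 36.58
tool_pos: [450.5, -255.6, 46.1]
tcp_rot: [-0.001, 0.999, -0.052, -0.001]
ft_force: [0.1, -0.9, -1.3]
finger_gap: 0.236
```

```bash
python3 - <<'E'
from h import *
import pickle
st(); s=shot("wrist","w30");pickle.dump(s,open("w30.pkl","wb"))
E
```

```text
t 36.58 tcp [ 450.5 -255.6   46.1] yaw -0.104 F [ 0.1 -0.9 -1.3] gap 0.236 j [-0.6  0.5  2.   0.   0.6 -0.5]
```

View pics/w30.png

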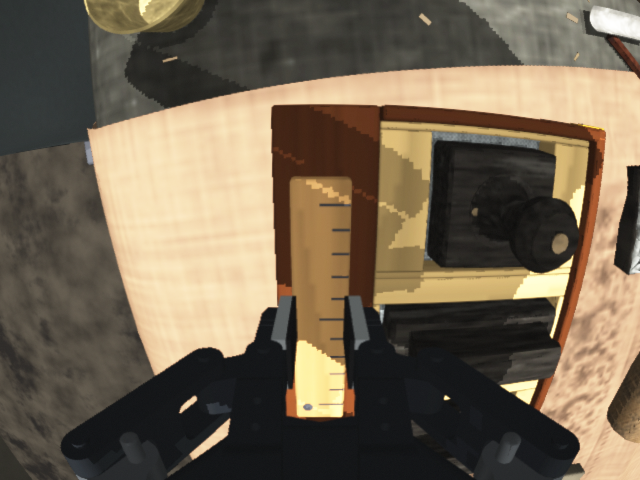

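```bash
python3 - <<'E'
from h import *
import pickle
s=pickle.load(open("w30.pkl","rb"));print(s["origin"])
ax=np.array([.9945,-.105]); ay=np.array([.105,.9945]); h=np.array([444.7,-334.2])
for n,p,z in [("ledgeL",[(273,110),(277,280)],27),("ledgeR",[(379,110),(374,280)],27),("stick",[(291,185),(351,185),(349,280),(292,280)],71.7),("end",[(293,178),(349,178)],71.7)]:
    w=cast(s,p,z,True)[:,:2]; print(n,"x",(w-h)@ax,"y",(w-h)@ay)
t=robot.state()["tool_pos"][:2]; print((t-h)@ax,(t-h)@ay)
E
```

```text
[ 459.5 -175.3  210.8]
ledgeL x [-25.4 -25.7] y [166.8  77.4]
ledgeR x [26.3 27.1] y [167.1  77.6]
stick x [-13.3   9.4   9.6 -13.7] y [136.6 136.7  97.6  97.5]
end x [-12.5   8.6] y [139.3 139.3]
-1.9259132330149111 78.54057279991184
```

Emit:
step_arm(
  motion=[
    [1,[2,0,-15],0],
    [1,[0,0,-10],0],
    [1,[0,0,-6],0],
    [1,[0,0,0],0],
    [1,[0,0,0],0],
  ],
)

```text
t: 37.25
tool_pos: [453.3, -257.1, 17.1]
tcp_rot: [0.0, 0.999, -0.053, 0.0]
ft_force: [-1.0, -0.4, 0.0]
finger_gap: 0.236
```

```bash
python3 - <<'E'
from h import *
st()
E
```

```text
t 37.25 tcp [ 453.3 -257.1   17.1] yaw -0.105 F [-1.  -0.4  0. ] gap 0.236 j [-0.6  0.6  2.   0.   0.5 -0.5]
```

Emit:
step_arm(
  motion=[
    [1,[0,0,-4],0],
    [1,[0,0,-1],0],
    [1,[0,0,0],0],
  ],
)

```text
t: 37.62
tool_pos: [453.2, -257.0, 11.9]
tcp_rot: [-0.0, 0.999, -0.052, -0.0]
ft_force: [-1.5, -1.1, 0.2]
finger_gap: 0.232
```

Emit:
step_arm(
  motion=[
    [1,[0,0,-1],0],
    [1,[0,0,0],0],
  ],
)

```text
t: 37.88
tool_pos: [453.2, -257.0, 10.9]
tcp_rot: [0.0, 0.999, -0.052, -0.0]
ft_force: [-0.5, 0.9, 0.3]
finger_gap: 0.236
```

Emit:
step_arm(
  motion=[
    [1,[0,0,-1],0],
    [1,[0,0,0],0],
  ],
)

```text
t: 38.12
tool_pos: [453.3, -257.1, 10.3]
tcp_rot: [0.0, 0.999, -0.052, 0.0]
ft_force: [-1.2, 1.4, 11.2]
finger_gap: 0.236
```

Emit:
step_arm(
  motion=[
    [1,[-1.05,-9.95,0.4],0],
    [1,[-1.05,-9.95,0],0],
    [1,[-1.05,-9.95,0],0],
    [1,[-1.05,-9.95,0],0],
    [1,[0,0,0],0],
  ],
)

```text
t: 38.75
tool_pos: [449.2, -298.1, 10.4]
tcp_rot: [0.0, 0.999, -0.053, 0.0]
ft_force: [0.1, -2.5, 4.0]
finger_gap: 0.231
```

```bash
python3 - <<'E'
from h import *
st(); s=shot("wrist","w31");shot("top","t31");shot("scene","s31")
im=cv2.imread("pics/s31.png");cv2.imwrite("pics/s31c.png",cv2.resize(im[210:330,280:430],None,fx=5,fy=5,interpolation=cv2.INTER_CUBIC))
E
```

```text
t 38.75 tcp [ 449.2 -298.1   10.4] yaw -0.106 F [ 0.1 -2.5  4. ] gap 0.231 j [-0.6  0.6  2.  -0.   0.5 -0.5]
```

View pics/w31.png

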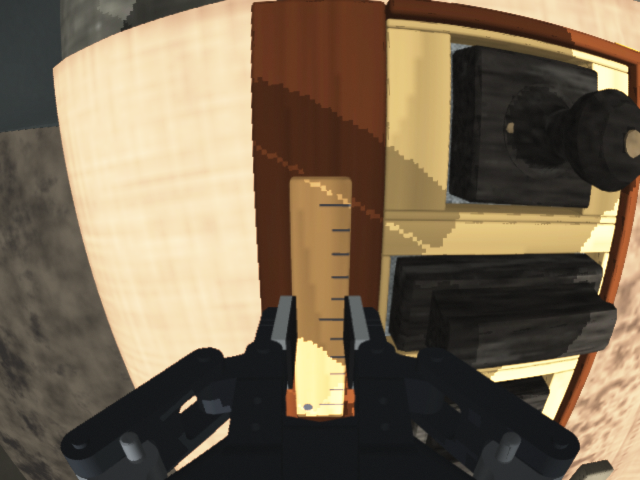

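View pics/s31c.png

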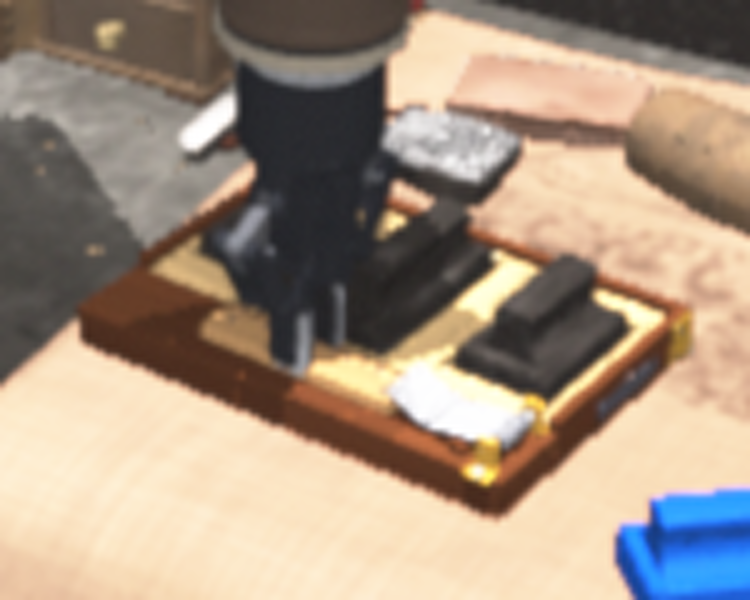

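Emit:
step_arm(
  motion=[
    [1,[-0.7,-7,0],0],
    [1,[-0.7,-7,0],0],
    [1,[-0.5,-5,0],0],
    [1,[0,0,0],0],
  ],
)

```text
t: 39.4
tool_pos: [446.8, -315.3, 10.4]
tcp_rot: [-0.0, 0.999, -0.052, -0.0]
ft_force: [-1.9, 1.1, 7.9]
finger_gap: 0.237
```

Emit:
step_arm(
  motion=[
    [1,[-0.5,-5,0],0],
    [1,[-0.3,-3,0],0],
    [1,[0,0,0],0],
  ],
)

```text
t: 39.78
tool_pos: [445.9, -322.9, 10.3]
tcp_rot: [-0.001, 0.999, -0.052, -0.001]
ft_force: [-0.7, 5.4, 9.9]
finger_gap: 0.239
```

```bash
python3 - <<'E'
from h import *
t=st()["tool_pos"][:2]
ax=np.array([.9945,-.105]); ay=np.array([.105,.9945]); h=np.array([444.7,-334.2]);print((t-h)@ax,(t-h)@ay)
E
```

```text
t 39.77 tcp [ 445.9 -322.9   10.3] yaw -0.105 F [-0.7  5.4  9.9] gap 0.239 j [-0.7  0.6  2.   0.   0.5 -0.6]
-0.0035136445523580753 11.408903220711187
```

Entering the knee (5 N along the slide). Continue to about home.

Emit:
step_arm(
  motion=[
    [1,[-0.4,-4,0],0],
    [1,[-0.3,-3,0],0],
    [1,[0,0,0],0],
  ],
)

```text
t: 40.15
tool_pos: [445.2, -329.9, 10.3]
tcp_rot: [-0.001, 0.999, -0.052, -0.0]
ft_force: [-1.1, 5.0, 10.4]
finger_gap: 0.236
```

Emit:
step_arm(
  motion=[
    [1,[-0.2,-2,0],0],
    [1,[-0.2,-2,0],0],
    [1,[0,0,0],0],
  ],
)

```text
t: 40.52
tool_pos: [444.8, -333.7, 10.3]
tcp_rot: [-0.001, 0.999, -0.052, -0.001]
ft_force: [0.4, 6.3, 9.7]
finger_gap: 0.234
```

```bash
python3 - <<'E'
from h import *
import pickle
t=st()["tool_pos"][:2]
ax=np.array([.9945,-.105]); ay=np.array([.105,.9945]); h=np.array([444.7,-334.2]);print((t-h)@ax,(t-h)@ay)
s=shot("wrist","w32");pickle.dump(s,open("w32.pkl","wb"))
w=cast(s,[(293,177),(349,177)],36,True)[:,:2]; print("end",(w-h)@ax,(w-h)@ay)
E
```

```text
t 40.52 tcp [ 444.8 -333.7   10.3] yaw -0.105 F [0.4 6.3 9.7] gap 0.234 j [-0.7  0.6  2.   0.   0.6 -0.6]
0.035140672706778196 0.5554867998520915
end [-10.   11.1] [61.5 61.5]
```

View pics/w32.png

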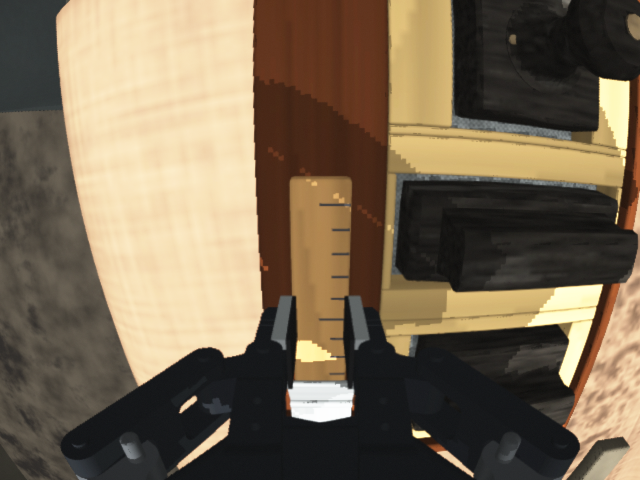

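Emit:
step_arm(
  motion=[
    [1,[-0.1,-1,0],0],
    [1,[0,0,0],0],
  ],
)

```text
t: 40.83
tool_pos: [444.7, -334.5, 10.3]
tcp_rot: [-0.001, 0.999, -0.052, -0.001]
ft_force: [-0.0, 7.7, 11.2]
finger_gap: 0.239
```

Emit:
step_arm(
  motion=[
    [1,[-0.1,-1,0],0],
    [1,[0,0,0],0],
  ],
)

```text
t: 41.08
tool_pos: [444.6, -335.5, 10.3]
tcp_rot: [-0.001, 0.999, -0.052, -0.001]
ft_force: [0.7, 8.1, 10.4]
finger_gap: 0.235
```

Emit:
step_arm(
  motion=[
    [1,[-0.1,-0.7,0],0],
    [1,[0,0,0],0],
  ],
)

```text
t: 41.32
tool_pos: [444.5, -336.2, 10.3]
tcp_rot: [-0.001, 0.999, -0.052, -0.001]
ft_force: [1.1, 9.2, 9.2]
finger_gap: 0.236
```

Emit:
step_arm(
  motion=[
    [1,[-0.1,-0.7,0],0],
    [1,[0,0,0],0],
  ],
)

```text
t: 41.58
tool_pos: [444.5, -336.5, 10.3]
tcp_rot: [-0.001, 0.999, -0.052, -0.001]
ft_force: [2.5, 11.8, 11.6]
finger_gap: 0.236
```

Emit:
step_arm(
  motion=[
    [1,[-0.1,-0.7,0],0],
    [1,[0,0,0],0],
  ],
)

```text
t: 41.82
tool_pos: [444.4, -336.6, 10.3]
tcp_rot: [-0.001, 0.999, -0.052, -0.001]
ft_force: [4.9, 17.1, 13.2]
finger_gap: 0.239
```

Emit:
step_arm(
  motion=[
    [0.1,[0,0,0],0],
    [0.1,[0,0,0],0],
    [0.1,[0,0,0],0],
  ],
)

```text
t: 42.2
tool_pos: [444.7, -338.9, 10.2]
tcp_rot: [-0.0, 0.999, -0.052, -0.0]
ft_force: [0.1, 0.2, 0.3]
finger_gap: 0.446
```

Emit:
step_arm(
  motion=[
    [0.1,[0,0,10],0],
    [0.1,[0,0,30],0],
    [0.1,[0,0,50],0],
    [0.1,[0,40,50],0],
    [0.1,[0,50,40],0],
    [0.1,[0,50,0],0],
    [0.1,[0,50,0],0],
    [0.1,[0,0,0],0],
  ],
)

```text
t: 43.2
tool_pos: [444.3, -148.4, 189.0]
tcp_rot: [-0.0, 0.999, -0.051, 0.0]
ft_force: [0.3, -0.7, 0.6]
finger_gap: 0.453
```

```bash
python3 - <<'E'
from h import *
import pickle
st(); s=shot("wrist","w33");pickle.dump(s,open("w33.pkl","wb")); t=shot("top","t33"); pickle.dump(t,open("t33.pkl","wb"));shot("scene","s33")
im=cv2.imread("pics/t33.png");cv2.imwrite("pics/t33c.png",cv2.resize(im[180:340,290:490],None,fx=3.7,fy=3.7,interpolation=cv2.INTER_CUBIC))
im=cv2.imread("pics/s33.png");cv2.imwrite("pics/s33c.png",cv2.resize(im[210:330,280:430],None,fx=5,fy=5,interpolation=cv2.INTER_CUBIC))
E
```

```text
t 43.2 tcp [ 444.3 -148.4  189. ] yaw -0.102 F [ 0.3 -0.7  0.6] gap 0.453 j [-0.4  0.2  2.   0.   0.9 -0.3]
```

View pics/t33c.png

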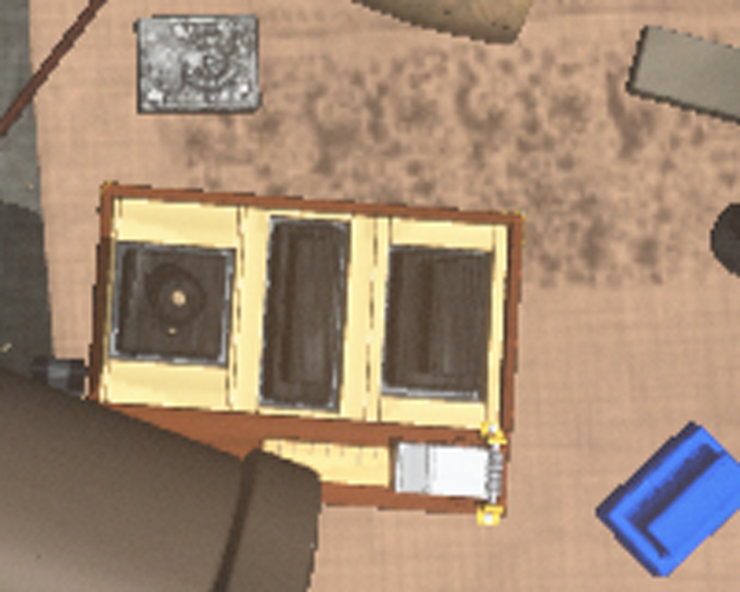

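View pics/s33c.png

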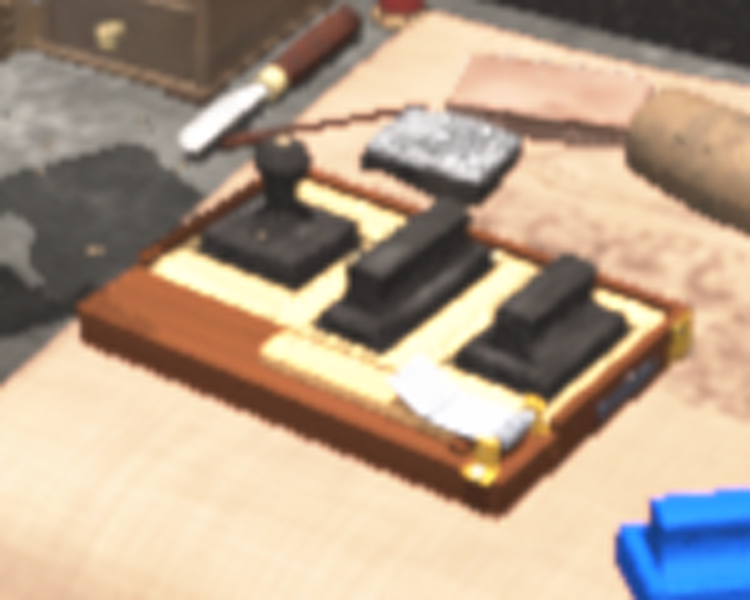

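View pics/w33.png

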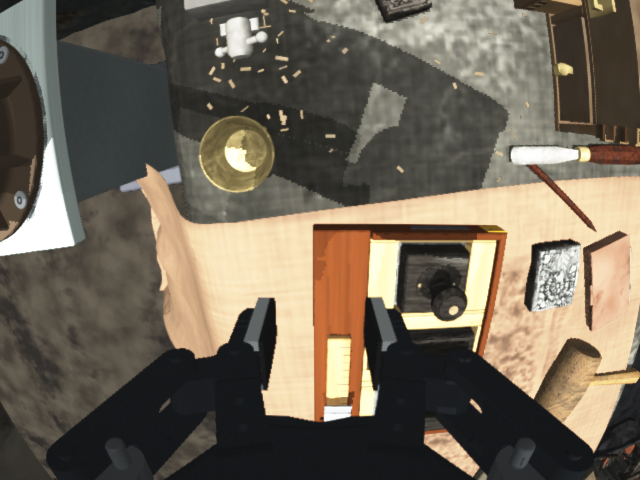

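```bash
python3 - <<'E'
from h import *
import pickle
s=pickle.load(open("w33.pkl","rb"));t=pickle.load(open("t33.pkl","rb"))
ax=np.array([.9945,-.105]); ay=np.array([.105,.9945]); h=np.array([444.7,-334.2])
for n,w in [("wend",cast(s,[(328,335),(350,335)],36,True)),("tend",cast(t,np.array([(264,440),(391,487),(391,447)])/3.7+[290,180],36)),("tlip",cast(t,np.array([(394,440),(394,490)])/3.7+[290,180],42))]:
    w=w[:,:2]; print(n,((w-h)@ax),((w-h)@ay))
im=s["frame"][300:440,300:400][:,:,::-1];cv2.imwrite("pics/w33c.png",cv2.resize(im,None,fx=4,fy=4,interpolation=cv2.INTER_CUBIC))
c=lambda p,z:cast(t,np.array(p)/3.7+[290,180],z)[:,:2].mean(0)
print("sq",c([(118,246),(235,252),(228,363),(110,358)],39),"long",c([(272,218),(348,222),(338,405),(263,402)],35),"wide",c([(390,248),(492,253),(486,395),(383,388)],35))
a=cv2.imread("pics/top0.png");b=cv2.imread("pics/t33.png")
for n,(x,y,X,Y) in dict(flatW=(320,178,366,215)).items():
    print(n,cv2.phaseCorrelate(np.float32(cv2.cvtColor(a[y:Y,x:X],6)),np.float32(cv2.cvtColor(b[y:Y,x:X],6))))
E
```

```text
wend [-11.2  10.9] [62.8 62.7]
tend [ 10.1 -13.   11.6] [ 56.8 -23.8 -22.4]
tlip [ 16.2 -14.5] [-22.9 -24.7]
sq [ 546.6 -224.7] long [ 540.1 -307.9] wide [ 531.7 -390.8]
flatW ((0.02088418107024026, -0.03906604641729672), 0.9988819643855095)
```

View pics/w33c.png

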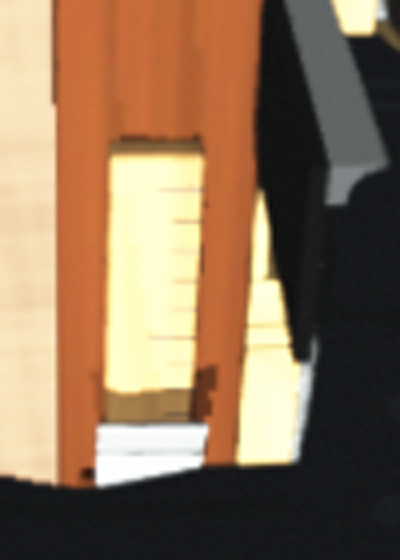

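```bash
python3 - <<'E'
from h import *
st(); print(robot.close_job())
E
```

```text
t 43.35 tcp [ 445.1 -151.6  188.6] yaw -0.105 F [ 0.3 -0.1 -0.5] gap 0.45 j [-0.4  0.2  2.  -0.   0.9 -0.3]
the job is handed in; nothing more can be done
None
```

I put all three handled blocks, handle up, into their own bays and slid the gauge stick along the ledge under the clip to its stop. The job was handed in at 43 s of the 99 s allowed, with the arm clear and the gripper open.

- **Blocks:** in the last top picture all three block centres lay within about 3 mm of their bay centres, against 12 mm allowed. The scene picture showed them upright and seated. I did not measure their height on the felt separately.
- **Stick:** it stopped moving at the stop as the push along the ledge rose to 17 N. Three estimates put its centre within about −3 to +3 mm of home along the ledge (the top picture gave −3, the first wrist-picture reading +3, the arm position at the stop −2), against 7 mm allowed. Across the ledge it was within about 1 mm, and it lay flat.
- **Flat blocks:** the wide one showed no shift between the first and last pictures. I never went near the long one, but I did not re-measure it at the end.
- **Disagreement:** the fingertips stood about 18 mm higher than the reported tool point. My first two attempts to close on the stick shut above it, without touching it. I corrected the height and used it for the rest of the stick work. The blocks were gripped before I found this, probably nearer the tops of their handles than planned, but all three held.

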